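Change the brake pad

TASK

Pull the worn brake pad straight up out of the bracket and drop it into the scrap box through the flap in its top, so that the flap closes again behind it. Then take from the rack the new pad that matches it in length and push its ears down into the bracket's slots, past the spring clips, until it sits flat and fully home, with its lining facing the same way as the worn one's did. Let go, and leave the two other pads, the hammer and the tin where they are.

Things in the scene. Friction and masses are not known exactly. Their poses are not given: they have to be found in the camera images.
- bracket: Dark steel brake bracket fixed to the bench, in any of three places and turned. Base plate 90 x 180 x 15 mm; origin at its underside's centre, z up. Two abutments on it, at y = +-52 to +-84 mm, up to 55 mm above the bench, 105 mm of open gap between. Each has an upright slot, open at the top and towards the gap, for one ear. Two round bosses on the -x side.
- seat (a point): Where the seated pad's origin belongs: on the base plate, 15 mm above the bench, at bracket x = y = 0; axes as the bracket's. A seated pad has its axes along these, lining towards +x (as the worn pad shows), the ears pressed by the clips against the slots' +x walls; play +-2.5 mm along y. Pushing it home takes about 5 to 15 N more than its weight, pulling it out 10 to 20 N.
- slot_left (a point): Mouth of the slot at bracket y = +59.5 mm, 55 mm above the bench; x = 0 is the seated plate's mid-plane. Slot: fixed wall at x = +4 mm (sloped lead-in above 50 mm height), other wall at x = -7 mm, end wall at |y| = 66.5 mm. A sprung leaf clip on the -x side slopes in from the mouth to a bulge at about x = -2 mm, 39 mm up; it gives 4 mm, about 2 N per mm plus 2 N.
- slot_right (a point): Mouth of the slot at bracket y = -59.5 mm, 55 mm above the bench. The same slot and clip, mirrored in y (clip on the -x side too).
- worn_pad: Worn pad, loose, seated in the bracket at the start. Steel plate 8 mm thick (x), 100 mm long (y), 70 mm high (z), ears 14 mm long at both ends (128 mm over them), 8 mm thick, 4 to 34 mm above the lower edge. Dark lining on the +x face, 3 mm thick, 90 mm long, 6 to 68 mm high. Origin: mid-thickness of the steel plate, mid-length, lower edge. Total 11 mm thick, centred at x = +1.5 mm. 0.45 kg.
- new_pad: New pad of the right length, loose, upright in one of the rack's three bays (any of them). As the worn pad (128 mm over the ears, 70 mm high; same origin and axes), but its lining is 8 mm thick (x = 4 to 12 mm): total 16 mm thick, centred at x = +4 mm. About 0.5 kg.
- new_pad_face (a point): Middle of the new pad's lining face (x = +12 mm, 35 mm above its lower edge): shows which way the lining looks.
- wide_pad: Wrong pad, standing in another bay of the rack: same shape, 16 mm thick and 70 mm high, but 158 mm over the ears. Same origin and axes as the new pad. Leave it.
- narrow_pad: Wrong pad, standing in another bay of the rack: same shape, 16 mm thick and 70 mm high, but 98 mm over the ears. Same origin and axes as the new pad. Leave it.
- rack: Wooden rack fixed to the bench (in any of three places and turned). Base 196 x 110 x 12 mm, origin at the centre of its underside. Three bays at x = -70, 0 and +70 mm, each between two ribs 60 mm long (along y), 18 mm high and 20 mm apart. Pads stand upright on the base (z = 12 mm), length along the rack's y, linings towards +x, about 54 mm of free space between neighbours.
- scrap_box: Grey sheet-steel scrap box fixed to the bench (in any of three places and turned): 150 (x) x 190 (y) x 150 mm high, origin at the centre of its underside. Walls 4 mm; closed on all sides but for the mouth in its top.
- scrap_mouth (a point): Centre of the scrap box's mouth, at the top (150 mm up): opening 72 mm along the box's x by 154 mm along its y, closed by the flap. Axes as the box's.
- flap (a joint): Angle of the aluminium flap that closes the scrap box's mouth: 0 = shut (level), grows to 1.45 rad as it swings down into the box about a hinge along the box's y at the mouth's +x edge. A weak spring shuts it again (2 to 3 N at its middle opens it).
- hammer: Hammer lying on the bench beyond the work, 280 mm long, along its x. Leave it.
- tin: Upright steel tin, 66 mm across, 100 mm high, between the robot and the work; origin at the centre of its underside. Leave it.
Mind the look-alikes: they are no part of the job. What is shaped like the worn_pad but purple or turquoise is not meant. Leave any orange look-alike of the new_pad alone.

How it is judged:
By the outcome, as a careful person would: the job done as asked, in the order asked, and still so for the second after the job is handed in, with the robot touching nothing.
It also fails if it takes over 64 s, if anything falls off the work surface, if the arm or the gripper's body presses on something with over 40 N, if the wrist force passes 120 N, or if a joint passes its speed limit or range.

ROBOT

A 7-joint arm with a two-finger parallel gripper is mounted at the origin on the work surface. World frame = base frame: x ahead of the robot, y to its left, z up, the work surface at z = 0. Lengths are in m, angles in rad, forces in N, time in s.
With the tool pointing down it reaches from about 0.4 to 0.9 m from the base axis. Payload 5.5 kg.
Tool frame: the origin (TCP) lies between the finger pads; the fingertips stand 25 mm ahead of it and the grasp point (between the pads) lies 6 mm ahead of it; z points along the fingers, y is the direction in which the jaws open and shut (so a half turn about z gives the same grasp; the last joint's range is limited). The gripper opens to 85 mm and grips with 20 to 120 N. Pads are 22 mm wide; open, the fingers measure 114 mm over their backs; the gripper's body (76 mm by 85 mm) begins 54 mm behind the grasp point. The pads swing forward as they close: fully open they stand 13 mm farther back than shut.
Start: joints at [0.263, 0.501, -0.427, 1.55, 0.221, 1.138, -0.21], TCP at [0.65, 0, 0.224] pointing down, gripper open.
Joint ranges: [-2.88, 2.88], [-0.31, 2.03], [-1.54, 1.56], [0.2, 2.42], [-1.41, 4.55], [0.19, 2.02], [-2.57, 2.57]. Speed limits (rad/s): [2.57, 2.57, 3.14, 3.14, 3.14, 3.14, 3.14].

INTERFACE

Orientations are given as a 3x3 rotation matrix whose columns are the frame's x, y, z axes.
In Python, from station import manip gives the robot as it stands.
- The arm moves only by the tool carry_out, never from a script. Its argument "motion" is text: rows parted by semicolons, each of 7 numbers parted by spaces: the closure in counts, from 0 (fully open) to 255 (shut), then the shift along the tool's x, y, z in cm, then the turn, a rotation vector about the tool's x, y, z in degrees. In form: grip dx dy dz ax ay az; .... A call has 1 to 8 rows; each row shifts and turns the pose as measured when the row begins, along the tool's axes as they then stand; what a row does not reach is not made up. A row lasts 1/8 s, in which the tool goes at most 62.5 mm and 10.7 degrees, less where a joint would pass 70% of its speed; a pose out of reach is approached as far as the arm can. A call is refused whole if a number of a shift passes 6.25 or a number of a turn 10.7, either way. A call with a gripper value outside its range is refused whole. The fingers move at their own pace and stop on an object; "force" is the grip in N (left out, the last holds). Time passes only in rows, so rows that do not move let the fingers close. It gives the time, the measured TCP pose, the force and the opening at its end, in the units of the state.
- manip.observe(): the state, without advancing time (a new reading comes with each control period).
- manip.read_camera(name): name is "scene" or "side" or "wrist"; returns a dict with "color" (480x640x3 uint8, red, green, blue), "depth" (480x640 float32, m along the optical axis (not along the pixel's ray), 0 where there is no reading), "fovy" (degrees; the focal length in pixels is half the picture's height over the tangent of half this angle, whatever the lens; pixels are square), "cx", "cy" (the principal point, pixels), "R" (3x3) and "t" (3): a world point X has camera coordinates R X + t. Camera axes: x right, y down, z forward; pixel columns grow to the right and rows downward; lengths in m; the calibration is good to about 2 mm. The wrist camera is an equidistant fisheye: a pixel r from the principal point sees the ray r / f radians off the axis. A picture is of the moment at which its call begins.
- manip.job_done(): hands the job in, once; it reports no verdict.
The state is a dict: "time_s": time; "q": joint angles; "dq": joint speeds; "tau": joint torques, N m; "tcp_pos": TCP position; "ee_rot": TCP orientation; "wrist_force": force on the tool from outside, world axes, zero at the start; "ft_torque": the same for the moment, N m; "finger_gap": finger opening in m.
Only numpy, scipy, OpenCV 4.12 (cv2) and the standard library are available. Lean on these libraries where they do the work, as an engineer would, in place of code of your own. Each camera call takes 0.05 s, during which the arm holds its last target.

## Working session

There is one attempt and no reset: what is moved stays moved. The work goes in short steps, Python scripts to look and compute and a tool call to move; the robot and the scene stay as the last step left them, time stands still between calls to the robot, and variables do not carry over. Pictures are saved under pics/ and viewed, and the job is handed in when it is done.

Besides the shell and the picture viewer there is one more tool, called after "Call:" in YAML: its name, and indented under it one key for each argument. carry_out: Moves the arm, as the interface text tells. Its arguments: {"type":"object","properties":{"motion":{"type":"string"},"force":{"type":"number"}},"required":["motion"]}

```bash
ls; mkdir -p pics; cat > h.py <<'E'
import numpy as np, cv2, pickle
from station import manip
def grab(tag, names=("scene","side","wrist")):
    o={}
    for n in names:
        c=manip.read_camera(n); o[n]=c
        cv2.imwrite(f"pics/{tag}_{n}.png", c["color"][:,:,::-1])
    pickle.dump(o,open(f"{tag}.pkl","wb"))
    return o
def cloud(c):
    h,w=c["depth"].shape
    f=h/2/np.tan(np.radians(c["fovy"])/2)
    u,v=np.meshgrid(np.arange(w),np.arange(h))
    d=c["depth"]
    P=np.stack([(u-c["cx"])/f*d,(v-c["cy"])/f*d,d],-1)
    X=(P-np.array(c["t"]))@np.array(c["R"])
    X[d<=0]=np.nan
    return X
E
python3 - <<'E'
from h import *
o=grab("a")
for n in o: print(n,o[n]["fovy"],o[n]["cx"],o[n]["cy"],np.round(-np.array(o[n]["R"]).T@o[n]["t"],3))
s=manip.observe(); print({k:np.round(v,3).tolist() for k,v in s.items()})
E
```

```text
pics
scene 47.10049156617698 320.80964943793725 236.82395721800557 [ 1.241 -0.142  1.103]
side 43.826120588477416 326.66530787993025 255.38336197389918 [-0.154 -0.941  0.997]
wrist 65.70646984690485 318.49188396392464 247.42955131017317 [0.649 0.075 0.372]
{'time_s': 0.15, 'q': [0.263, 0.502, -0.427, 1.551, 0.221, 1.138, -0.21], 'dq': [0.001, -0.002, 0.0, -0.003, -0.0, 0.001, 0.001], 'tau': [-0.008, -57.004, -5.826, -28.128, 0.011, 0.008, -0.0], 'tcp_pos': [0.649, -0.0, 0.224], 'ee_rot': [[-0.0, 1.0, -0.001], [1.0, 0.0, 0.0], [0.0, -0.001, -1.0]], 'wrist_force': [-0.057, 0.28, 0.961], 'ft_torque': [-0.04, -0.047, -0.062], 'finger_gap': 0.085}
```

View pics/a_scene.png

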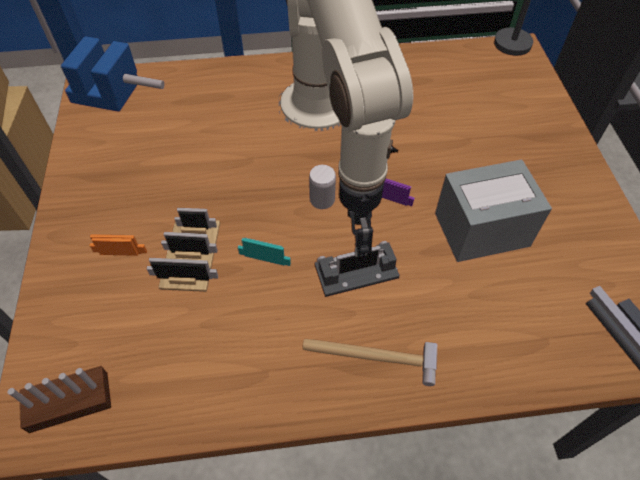

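View pics/a_side.png

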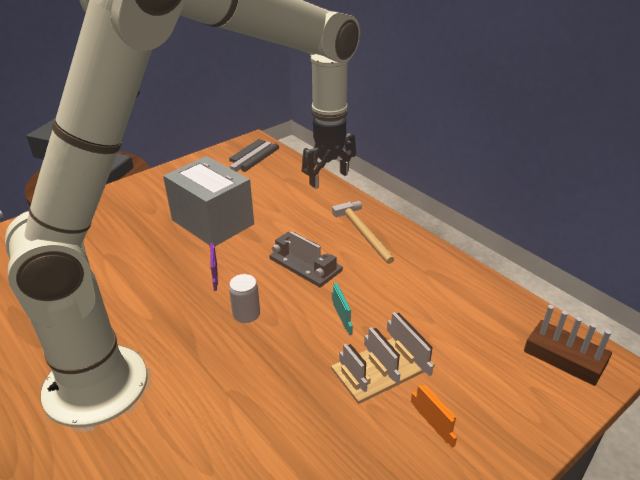

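View pics/a_wrist.png

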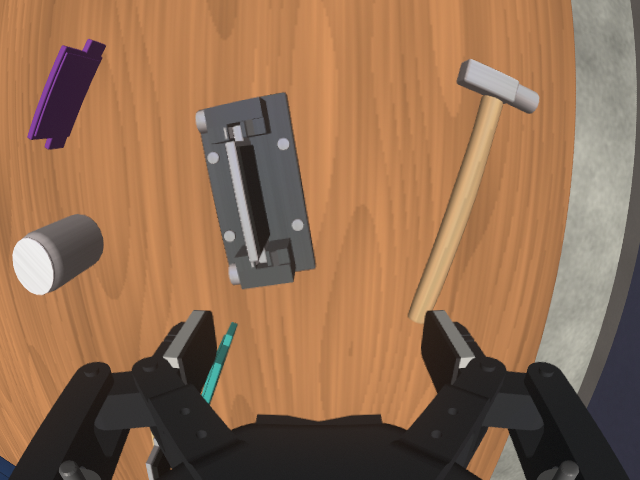

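The scene view shows the bracket with the worn pad at (358,266), its lining toward the camera. The rack has three pads at (193,219), (188,243) and (182,270), and the scrap box is at (492,208). The purple (397,190), turquoise (265,252) and orange (117,244) look-alikes stand loose. Now I'll measure positions.

```bash
cat >> h.py <<'E'
def rect(P):
    (c,(w,h),a)=cv2.minAreaRect(P[:,:2].astype(np.float32)*1000)
    if w<h: w,h,a=h,w,a+90
    return np.round(c,1),round(w,1),round(h,1),round((a+90)%180-90,2)  # long axis angle deg
E
python3 - <<'E'
from h import *
o=pickle.load(open("a.pkl","rb"))
S={n:cloud(o[n]) for n in("scene","side")}
W=np.concatenate([S[n].reshape(-1,3) for n in S])
for n in S:
    X=S[n]; P=X.reshape(-1,3); P=P[np.isfinite(P).all(1)]
    t=P[(abs(P[:,2])<.006)&(P[:,0]>.2)&(P[:,0]<1)&(abs(P[:,1])<.5)]; print(n,"table z",np.median(t[:,2]))
    for nm,lo,hi,(x0,x1,y0,y1) in [("box",.14,.16,(.3,.9,.1,.6)),("bracketpad",.078,.095,(.55,.85,-.2,.15)),("padsRack",.074,.09,(.35,.9,-.6,-.2)),("bracket",.01,.06,(.5,.9,-.15,.2)),("tin",.09,.11,(.4,.6,-.2,.1)),("rack base",.006,.02,(.4,.8,-.6,-.25))]:
        Q=P[(P[:,2]>lo)&(P[:,2]<hi)&(P[:,0]>x0)&(P[:,0]<x1)&(P[:,1]>y0)&(P[:,1]<y1)]
        if len(Q)<5: print(nm,len(Q)); continue
        m=np.zeros((600,600),np.uint8) # 2mm grid
        ij=((Q[:,:2]-[0.2,-.6])/.002).astype(int); m[ij[:,0],ij[:,1]]=1
        m2=cv2.morphologyEx(m,cv2.MORPH_CLOSE,np.ones((5,5)))
        k,l,st,ce=cv2.connectedComponentsWithStats(m2)
        lab=l[ij[:,0],ij[:,1]]
        for i in range(1,k):
            if (lab==i).sum()>25: print(n,nm,(lab==i).sum(),rect(Q[lab==i]),np.round(np.percentile(Q[lab==i][:,2],[5,50,95]),4))
E
```

```text
scene table z 0.00011367024558469592
scene box 4690 (array([504.8, 347.4]), 195.3, 155.2, -83.15) [0.1452 0.1495 0.1528]
scene bracketpad 50 (array([584.9,  56.3]), 29.2, 11.9, -77.53) [0.0789 0.0832 0.0876]
scene bracketpad 102 (array([595.2,  -7.2]), 41.3, 15.2, -79.43) [0.0791 0.0842 0.0878]
scene padsRack 210 (array([ 426.1, -346. ]), 68.9, 19.8, 79.8) [0.0755 0.0804 0.0847]
scene padsRack 313 (array([ 495. , -360.5]), 99.4, 20.8, 77.89) [0.076  0.0806 0.0847]
scene padsRack 444 (array([ 563.6, -374.6]), 130.1, 20.7, 79.63) [0.0758 0.0806 0.0843]
scene padsRack 30 (array([ 812.1, -539.6]), 11.4, 6.1, -57.51) [0.0747 0.0805 0.0889]
scene padsRack 33 (array([ 817.5, -568.7]), 11.1, 7.1, -41.29) [0.0749 0.0839 0.0886]
scene bracket 2365 (array([589.7,  21.8]), 180.4, 91.6, -80.7) [0.0121 0.0224 0.0567]
scene bracket 91 (array([ 549.8, -138.8]), 20.9, 11.9, 67.85) [0.0115 0.0303 0.0544]
scene bracket 1991 (array([815.4,  12.2]), 282.1, 88.1, 80.61) [0.0141 0.0235 0.0281]
tin 0
scene rack base 71 (array([ 426.2, -388.4]), 52.7, 24.0, 50.96) [0.0093 0.0126 0.0184]
scene rack base 191 (
[... 794 characters left out ...]
4 ]
side padsRack 391 (array([ 561.3, -373. ]), 133.0, 21.8, 79.06) [0.0755 0.08   0.0836]
side padsRack 36 (array([ 803.3, -543.5]), 11.7, 8.8, -55.03) [0.0749 0.0823 0.089 ]
side padsRack 33 (array([ 809.8, -572.1]), 11.4, 9.7, -70.2) [0.0744 0.0811 0.0887]
side bracket 1747 (array([583.1,  21.2]), 185.0, 93.1, -78.95) [0.0115 0.0279 0.0561]
side bracket 816 (array([781.2,  18.9]), 281.7, 89.8, 66.1) [0.0119 0.022  0.0279]
tin 0
side rack base 1532 (array([ 475.8, -365.2]), 164.4, 140.0, -10.23) [0.0079 0.0118 0.0179]
side rack base 220 (array([ 461.2, -528.2]), 128.1, 9.7, 84.63) [0.0069 0.0128 0.0189]
side rack base 156 (array([ 771.9, -564.4]), 72.2, 11.0, -77.85) [0.0064 0.013  0.0192]
```

```bash
cat >> h.py <<'E'
def wcloud(c):
    h,w=c["depth"].shape
    f=h/2/np.tan(np.radians(c["fovy"])/2)
    u,v=np.meshgrid(np.arange(w),np.arange(h)); a=(u-c["cx"])/f; b=(v-c["cy"])/f
    th=np.hypot(a,b)+1e-12; s=np.tan(th)/th
    d=c["depth"]; P=np.stack([a*s*d,b*s*d,d],-1)
    X=(P-np.array(c["t"]))@np.array(c["R"]); X[d<=0]=np.nan
    return X
def comps(P,lo,hi,x0,x1,y0,y1,mn=25):
    Q=P[(P[:,2]>lo)&(P[:,2]<hi)&(P[:,0]>x0)&(P[:,0]<x1)&(P[:,1]>y0)&(P[:,1]<y1)]
    m=np.zeros((800,800),np.uint8); ij=((Q[:,:2]-[0.2,-.8])/.002).astype(int); m[ij[:,0],ij[:,1]]=1
    k,l,st,ce=cv2.connectedComponentsWithStats(cv2.morphologyEx(m,cv2.MORPH_CLOSE,np.ones((5,5))))
    lab=l[ij[:,0],ij[:,1]]
    return [Q[lab==i] for i in range(1,k) if (lab==i).sum()>mn]
E
python3 - <<'E'
from h import *
o=pickle.load(open("a.pkl","rb"))
P=wcloud(o["wrist"]).reshape(-1,3); P=P[np.isfinite(P).all(1)]
t=P[(abs(P[:,2])<.006)]; print("table",np.median(t[:,2]))
for nm,lo,hi in [("padtop",.08,.09),("abut",.05,.06),("baseplate",.011,.019),("all",.011,.06)]:
    for Q in comps(P,lo,hi,.5,.72,-.12,.15): print(nm,len(Q),rect(Q),np.round(Q.mean(0),4))
im=o["scene"]["color"][180:310,140:420,::-1]; a=cv2.resize(im,None,fx=2.8,fy=2.8,interpolation=cv2.INTER_CUBIC)
cv2.imwrite("pics/crop1.png",a)
im=o["scene"]["color"][150:270,420:560,::-1]; a=cv2.resize(im,None,fx=4,fy=4,interpolation=cv2.INTER_CUBIC)
cv2.imwrite("pics/crop2.png",a)
E
```

```text
table -0.0005593440744650838
padtop 1694 (array([588.6,  24.2]), 99.3, 12.0, -80.86) [0.5887 0.0257 0.0836]
abut 3639 (array([587.1,  23.6]), 169.7, 51.2, -80.86) [0.5868 0.0293 0.0541]
baseplate 2396 (array([558.9,  15.8]), 138.3, 33.4, -81.47) [0.5544 0.0169 0.0146]
baseplate 5702 (array([611.1,  27.6]), 180.4, 42.5, -80.6) [0.6141 0.0305 0.0145]
all 14142 (array([587. ,  23.7]), 180.4, 91.0, -80.84) [0.5925 0.0268 0.0285]
```

View pics/crop1.png

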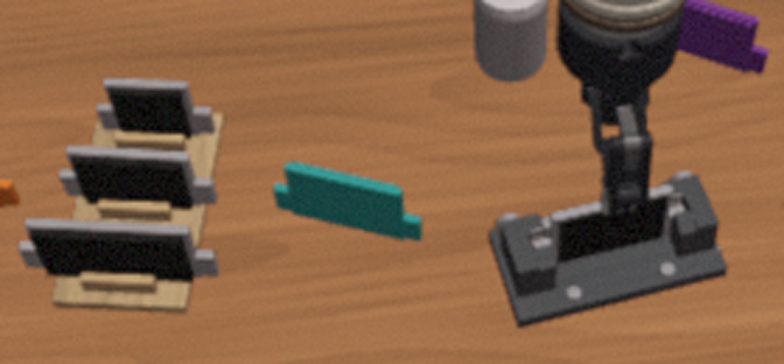

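View pics/crop2.png

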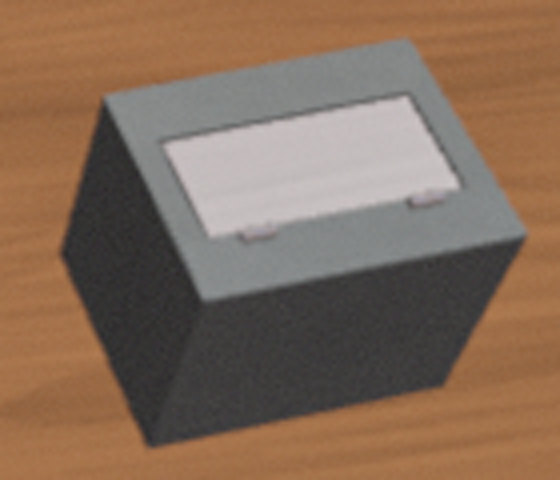

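Candidates for the new pad:
- Middle bay (188,243): top edge about 100 mm.
- (193,219): about 70 mm.
- (182,270): about 130 mm.

The crop shows grey steel plates with dark linings. The middle one matches the worn pad's 99 mm top edge, and the coloured ones are decoys. The flap's hinges are on the box's world +x edge, so the box yaw is about +7° and the bracket yaw about +9.15°. I'll start moving to the worn pad.

```bash
cat >> h.py <<'E'
from scipy.spatial.transform import Rotation as Rn
def R_yaw(deg):  # tool y = frame x axis at yaw, tool x = frame y, z down
    a=np.radians(deg); ex=np.array([np.cos(a),np.sin(a),0]); ey=np.array([-np.sin(a),np.cos(a),0])
    return np.stack([ey,ex,[0,0,-1]],1)
def to(p,yaw):
    s=manip.observe(); R=np.array(s["ee_rot"]); 
    print("t",round(s["time_s"],2),"tcp",np.round(s["tcp_pos"],4),"gap",round(s["finger_gap"],4),"F",np.round(s["wrist_force"],1),"T",np.round(s["ft_torque"],2))
    print("yaw",round(np.degrees(np.arctan2(R[1,1],R[0,1])),2),"tilt",np.round(R[:2,2],4))
    T=R_yaw(yaw)
    print("turn (deg, tool)",np.round(np.degrees(Rn.from_matrix(R.T@T).as_rotvec()),2))
    print("shift cm in current tool",np.round(R.T@(np.array(p)-s["tcp_pos"])*100,2)," in target tool",np.round(T.T@(np.array(p)-s["tcp_pos"])*100,2))
E
python3 -c "
from h import *
to([.5885,.024,.16],9.15)"
```

```text
t 0.15 tcp [ 0.6495 -0.      0.2235] gap 0.0853 F [-0.1  0.3  1. ] T [-0.04 -0.05 -0.06]
yaw 0.0 tilt [-0.0015  0.0001]
turn (deg, tool) [-0.08 -0.01 -9.15]
shift cm in current tool [ 2.4  -6.09  6.36]  in target tool [ 3.34 -5.64  6.35]
```

Call:
carry_out:
  motion: "0 1.2 -3 0 0 0 -9; 0 1.2 -2.5 0 0 0 0"
  force: 60

```text
time_s: 0.4
tcp_pos: [0.5925, 0.0194, 0.2222]
ee_rot: [[-0.16, 0.987, -0.003], [0.987, 0.16, 0.001], [0.001, -0.002, -1.0]]
wrist_force: [0.7, -0.0, 0.6]
finger_gap: 0.0851
```

```bash
python3 -c "
from h import *
to([.5885,.024,.16],9.15)"
```

```text
t 0.4 tcp [0.5925 0.0194 0.2222] gap 0.0851 F [ 0.7 -0.   0.6] T [ 0.09 -0.03  0.  ]
yaw 9.19 tilt [-0.0025  0.0006]
turn (deg, tool) [-0.14 -0.05  0.04]
shift cm in current tool [ 0.51 -0.3   6.22]  in target tool [ 0.51 -0.32  6.22]
```

Call:
carry_out:
  motion: "0 0.5 -0.3 3.2 -0.1 0 0; 0 0 0 3 0 0 0; 0 0 0 0 0 0 0"

```text
time_s: 0.78
tcp_pos: [0.5864, 0.0247, 0.1592]
ee_rot: [[-0.161, 0.987, -0.001], [0.987, 0.161, 0.0], [0.0, -0.001, -1.0]]
wrist_force: [0.5, -0.1, 0.8]
finger_gap: 0.0856
```

```bash
python3 - <<'E'
from h import *
to([.5885,.024,.076],9.15)
o=grab("b",("wrist",))
P=wcloud(o["wrist"]).reshape(-1,3); P=P[np.isfinite(P).all(1)]
for nm,lo,hi in [("padtop",.08,.09),("abut",.05,.06),("all",.011,.06)]:
    for Q in comps(P,lo,hi,.5,.72,-.12,.15,100): print(nm,len(Q),rect(Q),np.round(Q.mean(0),4))
E
```

```text
t 0.78 tcp [0.5864 0.0247 0.1592] gap 0.0856 F [ 0.5 -0.1  0.8] T [ 0.03  0.02 -0.03]
yaw 9.29 tilt [-0.0012  0.0002]
turn (deg, tool) [-0.07 -0.02  0.14]
shift cm in current tool [-0.1   0.21  8.32]  in target tool [-0.1   0.2   8.32]
padtop 2449 (array([588.7,  24.1]), 100.1, 11.3, -80.48) [0.5878 0.0274 0.0838]
abut 3019 (array([576.8,  86.9]), 50.5, 39.6, 9.36) [0.5755 0.0919 0.0541]
abut 2034 (array([598. , -43.8]), 50.0, 33.0, 9.69) [ 0.5975 -0.0445  0.054 ]
all 21183 (array([587.,  24.]), 180.1, 90.9, -80.87) [0.5857 0.0295 0.0266]
```

View pics/b_wrist.png

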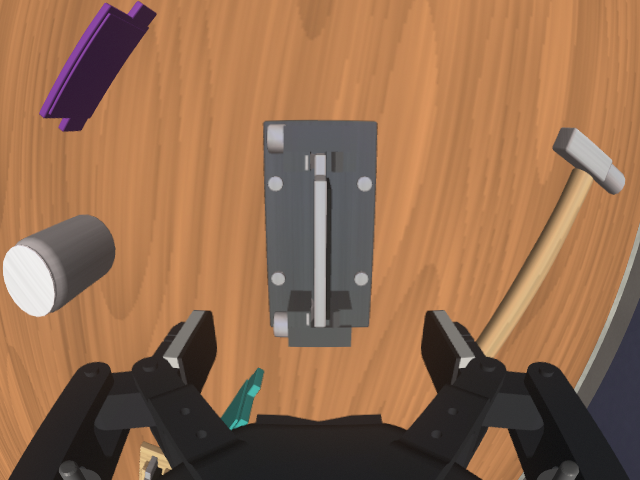

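The wrist view shows the pad upright at column 320, parallel to the image's vertical axis, with bosses on the −x side. The jaws are centred on it, so I'll descend.

Call:
carry_out:
  motion: "0 -0.1 0.2 3 0 0 0; 0 0 0 3 0 0 0; 0 0 0 2.2 0 0 0; 0 0 0 0 0 0 0"

```text
time_s: 1.32
tcp_pos: [0.5962, 0.0243, 0.0833]
ee_rot: [[-0.16, 0.987, 0.012], [0.987, 0.16, 0.001], [-0.001, 0.012, -1.0]]
wrist_force: [-0.1, 0.2, -0.7]
finger_gap: 0.0854
```

```bash
python3 - <<'E'
from h import *
to([.5885,.0240,.076],9.15)
E
```

```text
t 1.32 tcp [0.5962 0.0243 0.0833] gap 0.0854 F [-0.1  0.2 -0.7] T [0.04 0.01 0.02]
yaw 9.2 tilt [0.0118 0.0006]
turn (deg, tool) [0.67 0.08 0.05]
shift cm in current tool [ 0.1  -0.77  0.72]  in target tool [ 0.1  -0.76  0.73]
```

Call:
carry_out:
  motion: "0 0.1 -0.75 0.4 0.6 0 0; 0 0 0 0.3 0 0 0; 0 0 0 0 0 0 0"

```text
time_s: 1.7
tcp_pos: [0.5911, 0.0242, 0.0797]
ee_rot: [[-0.159, 0.987, 0.007], [0.987, 0.159, -0.001], [-0.002, 0.006, -1.0]]
wrist_force: [-0.3, -0.2, -0.1]
finger_gap: 0.0855
```

```bash
python3 - <<'E'
from h import *
to([.5885,.0240,.076],9.15)
E
```

```text
t 1.7 tcp [0.5911 0.0242 0.0797] gap 0.0855 F [-0.3 -0.2 -0.1] T [-0.01 -0.01  0.06]
yaw 9.18 tilt [ 0.0065 -0.0012]
turn (deg, tool) [0.36 0.13 0.03]
shift cm in current tool [ 0.02 -0.26  0.37]  in target tool [ 0.02 -0.26  0.37]
```

Call:
carry_out:
  motion: "0 0 -0.25 0.4 0.35 0.1 0; 0 0 -0.05 0.1 0.1 0 0; 0 0 0 0 0 0 0"

```text
time_s: 2.08
tcp_pos: [0.5885, 0.0236, 0.0752]
ee_rot: [[-0.159, 0.987, -0.001], [0.987, 0.159, -0.001], [-0.001, -0.001, -1.0]]
wrist_force: [-0.4, -0.4, -0.1]
finger_gap: 0.0854
```

```bash
python3 - <<'E'
from h import *
to([.5885,.0240,.076],9.15)
E
```

```text
t 2.08 tcp [0.5885 0.0236 0.0752] gap 0.0854 F [-0.4 -0.4 -0.1] T [-0.02 -0.03 -0.02]
yaw 9.17 tilt [-0.0007 -0.0008]
turn (deg, tool) [-0.05  0.04  0.02]
shift cm in current tool [ 0.04  0.   -0.08]  in target tool [ 0.04  0.   -0.08]
```

Call:
carry_out:
  motion: "255 0 0 0 0 0 0; 255 0 0 0 0 0 0; 255 0 0 0 0 0 0; 255 0 0 0 0 0 0; 255 0 0 0 0 0 0; 255 0 0 0 0 0 0"
  force: 60

```text
time_s: 2.82
tcp_pos: [0.5885, 0.0237, 0.0755]
ee_rot: [[-0.159, 0.987, -0.001], [0.987, 0.159, -0.001], [-0.001, -0.001, -1.0]]
wrist_force: [-0.1, 0.0, 0.5]
finger_gap: 0.0066
```

```bash
python3 - <<'E'
from h import *
to([.5885,.0240,.076],9.15)
E
```

```text
t 2.83 tcp [0.5885 0.0237 0.0755] gap 0.0066 F [-0.1  0.   0.5] T [ 0.01 -0.02  0.02]
yaw 9.18 tilt [-0.0008 -0.0009]
turn (deg, tool) [-0.05  0.04  0.03]
shift cm in current tool [ 0.03  0.   -0.05]  in target tool [ 0.03  0.   -0.05]
```

```bash
python3 - <<'E'
from h import *
o=grab("c",("wrist","scene"))
to([.5885,.0240,.076],9.15)
im=o["scene"]["color"][200:310,290:420,::-1]; cv2.imwrite("pics/crop3.png",cv2.resize(im,None,fx=4,fy=4,interpolation=cv2.INTER_CUBIC))
E
```

```text
t 2.92 tcp [0.5885 0.0237 0.0755] gap 0.0067 F [-0.   0.4  0.8] T [ 0.    0.08 -0.03]
yaw 9.17 tilt [-0.0008 -0.0009]
turn (deg, tool) [-0.05  0.04  0.02]
shift cm in current tool [ 0.03  0.   -0.05]  in target tool [ 0.03  0.   -0.05]
```

View pics/c_wrist.png

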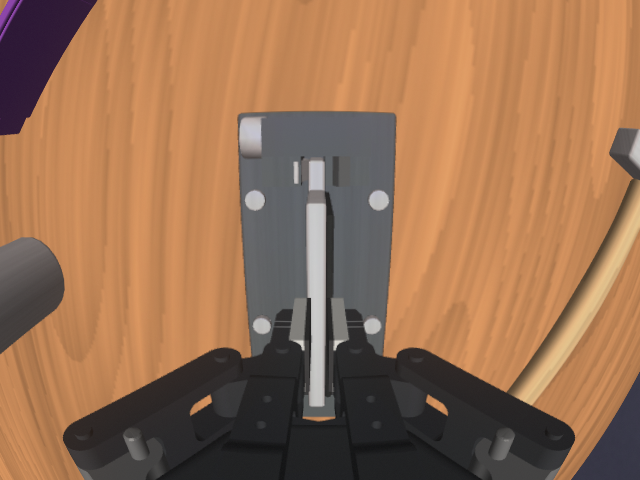

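View pics/crop3.png

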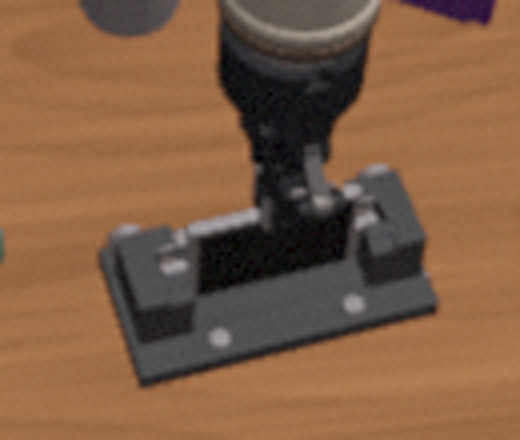

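The fingers straddle the worn pad's top. The gap reads 6.6 mm, probably finger compliance. I'll lift straight up.

Call:
carry_out:
  motion: "255 0 0 0 0 0 0; 255 0 0 -0.8 0 0 0; 255 0 0 -0.8 0 0 0; 255 0 0 -1 0 0 0; 255 0 0 -1 0 0 0"
  force: 90

```text
time_s: 3.55
tcp_pos: [0.5886, 0.0238, 0.1144]
ee_rot: [[-0.16, 0.987, -0.001], [0.987, 0.16, -0.001], [-0.001, -0.001, -1.0]]
wrist_force: [-0.5, -0.1, 0.6]
finger_gap: -0.0003
```

```bash
python3 - <<'E'
from h import *
to([.5885,.0240,.18],9.15)
E
```

```text
t 3.55 tcp [0.5886 0.0238 0.1144] gap -0.0003 F [-0.5 -0.1  0.6] T [ 0.02 -0.05  0.04]
yaw 9.18 tilt [-0.001  -0.0013]
turn (deg, tool) [-0.07  0.06  0.03]
shift cm in current tool [ 0.01 -0.01 -6.56]  in target tool [ 0.02 -0.01 -6.56]
```

```bash
python3 - <<'E'
from h import *
o=grab("d",("wrist","side"))
P=wcloud(o["wrist"]).reshape(-1,3); P=P[np.isfinite(P).all(1)]
for nm,lo,hi in [("padtop",.08,.12),("abut",.05,.06)]:
    for Q in comps(P,lo,hi,.5,.72,-.12,.15,100): print(nm,len(Q),rect(Q),np.round(Q.mean(0),4))
im=o["side"]["color"][150:310,240:380,::-1]; cv2.imwrite("pics/crop4.png",cv2.resize(im,None,fx=3.6,fy=3.6,interpolation=cv2.INTER_CUBIC))
E
```

```text
padtop 2233 (array([589.6,  41.8]), 65.2, 10.9, -80.87) [0.5889 0.046  0.0835]
abut 4592 (array([582.2,  54.3]), 107.0, 50.4, -80.43) [0.5756 0.0906 0.0541]
```

View pics/d_wrist.png

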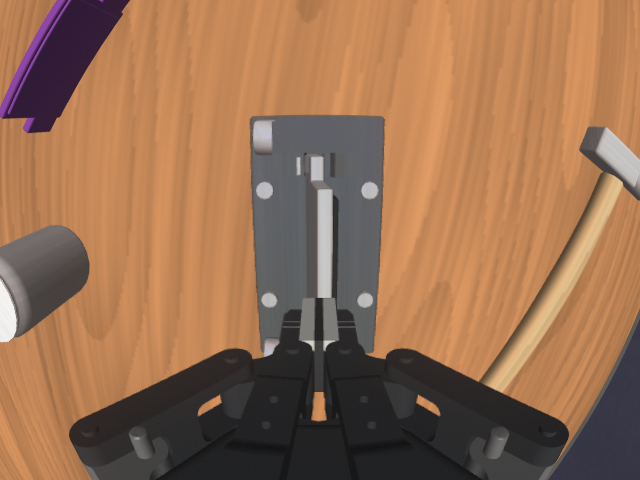

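View pics/crop4.png

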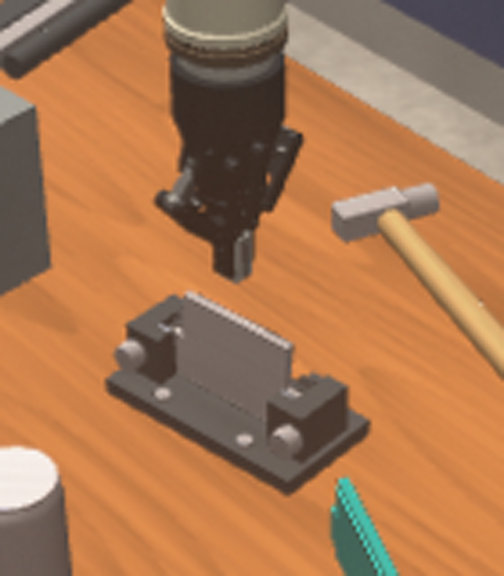

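```bash
python3 - <<'E'
from h import *
o=pickle.load(open("d.pkl","rb"))
for n,X in (("w",wcloud(o["wrist"])),("s",cloud(o["side"]))):
    P=X.reshape(-1,3); P=P[np.isfinite(P).all(1)]
    d=P-[.5886,.0238,0]; Q=P[(np.hypot(d[:,0],d[:,1])<.03)&(P[:,2]>.087)&(P[:,2]<.2)]
    print(n,len(Q),np.round(np.percentile(Q[:,2],[0,1,3,5,10]),4))
    for z in np.arange(.088,.13,.004):
        q=Q[abs(Q[:,2]-z)<.002]
        if len(q): print(round(z,3),len(q),np.round(q.min(0),3),np.round(q.max(0),3))
# frame c with gripper closed
E
```

```text
w 15970 [0.124  0.1286 0.1327 0.1371 0.1458]
0.124 40 [0.58  0.033 0.124] [0.593 0.036 0.126]
0.128 213 [0.575 0.029 0.126] [0.6   0.036 0.13 ]
s 311 [0.0872 0.123  0.1259 0.1297 0.1344]
0.088 2 [ 0.586 -0.001  0.087] [0.587 0.045 0.089]
0.12 1 [0.583 0.026 0.122] [0.583 0.026 0.122]
0.124 7 [0.582 0.012 0.123] [0.598 0.02  0.126]
0.128 8 [0.577 0.013 0.127] [0.597 0.028 0.13 ]
```

```bash
python3 - <<'E'
from h import *
for tag,tc in (("a",(.6495,0,.2235)),("c",(.5885,.0237,.0755)),("d",(.5886,.0238,.1144))):
    o=pickle.load(open(tag+".pkl","rb"))
    for n in o:
        X=wcloud(o[n]) if n=="wrist" else cloud(o[n])
        P=X.reshape(-1,3); P=P[np.isfinite(P).all(1)]
        t=P[(abs(P[:,2])<.01)&(P[:,0]>.3)&(P[:,0]<.9)&(abs(P[:,1])<.4)]
        d=P-[tc[0],tc[1],0]; r=np.hypot(d[:,0],d[:,1])
        Q=P[(r<.065)&(P[:,2]>(.05 if tag=='x' else .1 if tag!='c' else .088))&(P[:,2]<.4)]
        print(tag,n,"table",round(float(np.median(t[:,2])),4),len(Q),"low",np.round(np.sort(Q[:,2])[[3,10,30,60]],4), "campos",np.round(-np.array(o[n]["R"]).T@o[n]["t"],4))
E
```

```text
a scene table 0.0001 1139 low [0.2479 0.2506 0.2563 0.2655] campos [ 1.2414 -0.1423  1.1026]
a side table -0.0005 1664 low [0.2439 0.2463 0.2497 0.255 ] campos [-0.1537 -0.9405  0.9968]
a wrist table -0.0005 45657 low [0.2424 0.2428 0.2435 0.2441] campos [0.6494 0.0755 0.3724]
c wrist table -0.0005 55018 low [0.088  0.0882 0.0886 0.0891] campos [0.5764 0.0983 0.2245]
c scene table 0.0001 3036 low [0.0897 0.0931 0.1008 0.1281] campos [ 1.2414 -0.1423  1.1026]
d wrist table -0.0005 54490 low [0.1244 0.1247 0.1256 0.1265] campos [0.5764 0.0986 0.2634]
d side table -0.0005 2826 low [0.1239 0.1289 0.1345 0.1434] campos [-0.1537 -0.9405  0.9968]
```

The cameras agree that the real fingertips stand about 9 mm behind the reported TCP when shut and about 20 mm when open. They are not 25 mm ahead as stated, so the jaws only pinched the pad's top edge. I'll correct for this, open, and go about 33 mm deeper.

Call:
carry_out:
  motion: "0 0 0 0 0 0 0; 0 0 0 0 0 0 0; 0 0 0 0 0 0 0; 0 0 0 1.5 0 0 0; 0 0 0 2 0 0 0; 0 0 0 2 0 0 0; 0 0 0 1 0 0 0; 0 0 0 0 0 0 0"

```text
time_s: 4.65
tcp_pos: [0.5867, 0.0235, 0.0423]
ee_rot: [[-0.159, 0.987, -0.005], [0.987, 0.159, -0.001], [-0.001, -0.005, -1.0]]
wrist_force: [-0.3, -0.2, 0.2]
finger_gap: 0.0854
```

```bash
python3 - <<'E'
from h import *
to([.5885,.0240,.040],9.15)
E
```

```text
t 4.65 tcp [0.5867 0.0235 0.0423] gap 0.0854 F [-0.3 -0.2  0.2] T [ 0.02 -0.    0.07]
yaw 9.18 tilt [-0.0047 -0.0013]
turn (deg, tool) [-0.28  0.03  0.03]
shift cm in current tool [0.02 0.19 0.23]  in target tool [0.02 0.19 0.23]
```

Call:
carry_out:
  motion: "0 0 0.2 0.2 -0.3 0 0; 0 0 0 0 0 0 0; 255 0 0 0 0 0 0; 255 0 0 0 0 0 0; 255 0 0 0 0 0 0; 255 0 0 0 0 0 0; 255 0 0 0 0 0 0; 255 0 0 0 0 0 0"
  force: 60

```text
time_s: 5.65
tcp_pos: [0.5892, 0.0238, 0.042]
ee_rot: [[-0.159, 0.987, 0.002], [0.987, 0.159, -0.001], [-0.001, 0.002, -1.0]]
wrist_force: [-0.5, -0.5, -0.1]
finger_gap: 0.0102
```

```bash
python3 - <<'E'
from h import *
to([.5885,.0240,.040],9.15)
E
```

```text
t 5.65 tcp [0.5892 0.0238 0.042 ] gap 0.0102 F [-0.5 -0.5 -0.1] T [0.03 0.03 0.02]
yaw 9.17 tilt [ 0.0022 -0.0009]
turn (deg, tool) [0.12 0.07 0.02]
shift cm in current tool [ 0.03 -0.07  0.2 ]  in target tool [ 0.03 -0.06  0.2 ]
```

Call:
carry_out:
  motion: "255 0 0 0 0 0 0; 255 0 0 -0.8 0 0 0; 255 0 0 -0.8 0 0 0; 255 0 0 -0.8 0 0 0; 255 0 0 -1 0 0 0"
  force: 90

```text
time_s: 6.28
tcp_pos: [0.5889, 0.0239, 0.0752]
ee_rot: [[-0.159, 0.987, 0.001], [0.987, 0.159, 0.001], [0.0, 0.001, -1.0]]
wrist_force: [-0.6, -0.9, -4.3]
finger_gap: 0.0098
```

```bash
python3 - <<'E'
from h import *
to([.5885,.0240,.18],9.15)
E
```

```text
t 6.28 tcp [0.5889 0.0239 0.0752] gap 0.0098 F [-0.6 -0.9 -4.3] T [-0.04 -0.    0.02]
yaw 9.17 tilt [0.001  0.0006]
turn (deg, tool) [ 0.06 -0.02  0.02]
shift cm in current tool [  0.02  -0.03 -10.48]  in target tool [ 1.000e-02 -4.000e-02 -1.048e+01]
```

Held: the wrist force shows −4.3 N. I'll lift clear and look.

Call:
carry_out:
  motion: "255 0 0 -3 0 0 0; 255 0 0 -4 0 0 0; 255 0 0 -4 0 0 0; 255 0 0 -3 0 0 0; 255 0 0 0 0 0 0"

```text
time_s: 6.9
tcp_pos: [0.5854, 0.0239, 0.2248]
ee_rot: [[-0.161, 0.987, -0.002], [0.987, 0.161, -0.002], [-0.002, -0.003, -1.0]]
wrist_force: [-0.1, 0.6, -4.3]
finger_gap: 0.0094
```

```bash
python3 - <<'E'
from h import *
o=grab("e",("wrist","scene","side"))
to([.504,.348,.21],6.7)
P=wcloud(o["wrist"]).reshape(-1,3); P=P[np.isfinite(P).all(1)]
for nm,lo,hi in [("abut",.05,.06),("all",.011,.06)]:
    for Q in comps(P,lo,hi,.5,.72,-.12,.15,100): print(nm,len(Q),rect(Q),np.round(Q.mean(0),4))
for n in ("scene","side"):
    P=cloud(o[n]).reshape(-1,3); P=P[np.isfinite(P).all(1)]
    for Q in comps(P,.14,.16,.3,.8,.2,.6): print(n,rect(Q))
    c=o[n]; X=cloud(c); hsv=c["color"].astype(int); 
    m=(X[...,2]>.14)&(X[...,2]<.16)&(X[...,1]>.2)&(hsv.min(-1)>170)
    Q=X[m]; print("flap",len(Q),rect(Q))
E
```

```text
t 7.05 tcp [0.5828 0.0234 0.2202] gap 0.0098 F [ 0.9 -0.5 -4.9] T [-0.05 -0.02 -0.03]
yaw 9.23 tilt [-0.0099 -0.0023]
turn (deg, tool) [-0.58  0.05  2.54]
shift cm in current tool [33.31 -2.56  1.03]  in target tool [33.16 -4.04  1.02]
abut 1897 (array([576. ,  90.9]), 49.9, 31.5, 9.42) [0.5753 0.0922 0.0541]
abut 164 (array([575.5, -41.1]), 20.3, 6.7, -81.32) [ 0.5755 -0.0402  0.054 ]
abut 191 (array([615.8, -34.5]), 21.0, 9.7, -79.83) [ 0.6158 -0.0357  0.0525]
all 11788 (array([587. ,  23.8]), 180.0, 91.0, -80.74) [0.5857 0.0387 0.0242]
scene (array([503.9, 346.6]), 194.0, 157.5, -82.97)
flap 1533 (array([507.5, 347.8]), 150.7, 73.3, -83.1)
side (array([503.4, 347.3]), 202.8, 155.7, -83.37)
flap 737 (array([505. , 348.3]), 156.7, 77.1, -84.61)
```

View pics/e_wrist.png

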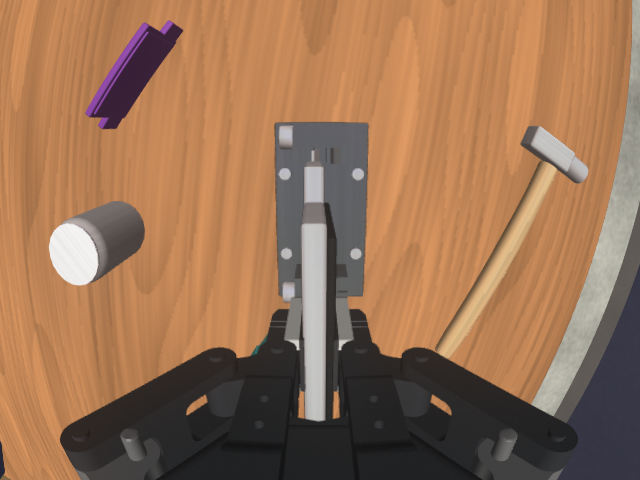

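View pics/e_scene.png

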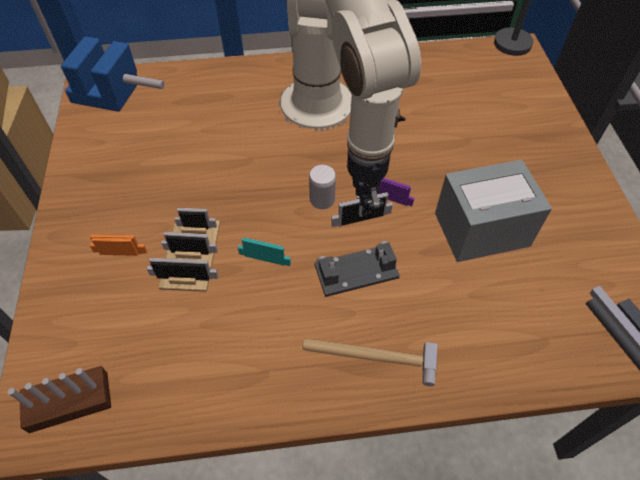

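The worn pad hangs level in the jaws, with its top edge at wrist columns 303–325. The bracket is empty, and the clips are visible at (315,155). Moving above the scrap box now.

Call:
carry_out:
  motion: "255 4 -0.5 0 -0.6 0 0; 255 5.5 -0.6 0 0 0 2; 255 6 -0.6 0 0 0 0; 255 6 -0.6 0 0 0 0; 255 5 -0.5 0 0 0 0; 255 4 0 0 0 0 0; 255 0 0 0 0 0 0"

```text
time_s: 7.92
tcp_pos: [0.5035, 0.3246, 0.204]
ee_rot: [[-0.121, 0.992, -0.025], [0.993, 0.121, -0.009], [-0.006, -0.026, -1.0]]
wrist_force: [0.1, 0.2, -4.2]
finger_gap: 0.0099
```

```bash
python3 - <<'E'
from h import *
to([.496,.3465,.2],6.8)
E
```

```text
t 7.92 tcp [0.5035 0.3246 0.204 ] gap 0.0099 F [ 0.1  0.2 -4.2] T [-0.04 -0.03  0.  ]
yaw 6.93 tilt [-0.0248 -0.0086]
turn (deg, tool) [-1.47  0.32  0.13]
shift cm in current tool [ 2.27 -0.47  0.4 ]  in target tool [ 2.27 -0.48  0.4 ]
```

Call:
carry_out:
  motion: "255 2.2 -0.45 0.2 -1.4 0.3 0; 255 0 0 0 0 0 0; 255 0 0 0 0 0 0"

```text
time_s: 8.3
tcp_pos: [0.4941, 0.342, 0.1959]
ee_rot: [[-0.12, 0.993, -0.009], [0.993, 0.12, -0.008], [-0.007, -0.01, -1.0]]
wrist_force: [0.6, 0.1, -4.8]
finger_gap: 0.0099
```

```bash
python3 - <<'E'
from h import *
to([.496,.3465,.2],6.8)
o=grab("f",("wrist",))
P=wcloud(o["wrist"]).reshape(-1,3); P=P[np.isfinite(P).all(1)]
for Q in comps(P,.145,.155,.3,.8,.1,.7,100): print(rect(Q),np.round(Q.mean(0),4))
for Q in comps(P,.165,.19,.3,.8,.1,.7,100): print("pad?",rect(Q),Q[:,2].min())
E
```

```text
t 8.3 tcp [0.4941 0.342  0.1959] gap 0.0099 F [ 0.6  0.1 -4.8] T [-0.04 -0.02  0.02]
yaw 6.89 tilt [-0.0094 -0.0078]
turn (deg, tool) [-0.59  0.38  0.09]
shift cm in current tool [ 0.42  0.24 -0.42]  in target tool [ 0.42  0.25 -0.41]
(array([502.9, 363.1]), 162.2, 151.2, -83.29) [0.5017 0.3792 0.1492]
```

View pics/f_wrist.png

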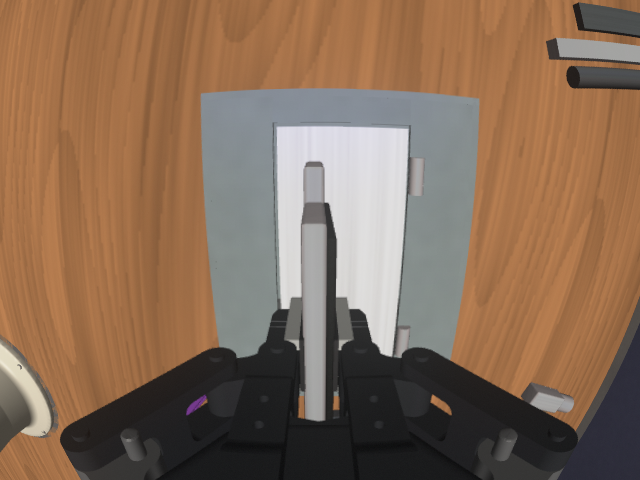

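The flap is centred beneath the pad, with its hinges on the right (+x) at (417,177) and (403,340). The pad sits toward the free edge. I'll descend through the flap.

Call:
carry_out:
  motion: "255 0.5 0.25 1 -0.6 0.4 0; 255 0 0 1.5 0 0 0; 255 0 0 1 0 0 0; 255 0 0 0 0 0 0"

```text
time_s: 8.85
tcp_pos: [0.4964, 0.3454, 0.1572]
ee_rot: [[-0.117, 0.993, -0.001], [0.993, 0.117, -0.0], [0.0, -0.001, -1.0]]
wrist_force: [-1.2, 0.8, -3.5]
finger_gap: 0.01
```

```bash
python3 - <<'E'
from h import *
to([.496,.348,.13],6.8)
E
```

```text
t 8.85 tcp [0.4964 0.3454 0.1572] gap 0.01 F [-1.2  0.8 -3.5] T [ 0.02  0.13 -0.05]
yaw 6.72 tilt [-0.0009 -0.0001]
turn (deg, tool) [-0.05 -0.   -0.08]
shift cm in current tool [ 0.26 -0.    2.72]  in target tool [ 0.26 -0.01  2.72]
```

Call:
carry_out:
  motion: "255 0.2 0 1 0 0 0; 255 0 0 1 0 0 0; 255 0 0 0.6 0 0 0; 255 0 0 0 0 0 0"

```text
time_s: 9.35
tcp_pos: [0.496, 0.3479, 0.1296]
ee_rot: [[-0.117, 0.993, -0.001], [0.993, 0.117, 0.0], [0.0, -0.001, -1.0]]
wrist_force: [-0.2, 0.9, -1.6]
finger_gap: 0.0097
```

```bash
python3 - <<'E'
from h import *
to([.496,.348,.13],6.8)
o=grab("g",("wrist","side"))
im=o["side"]["color"][90:260,130:300,::-1]; cv2.imwrite("pics/crop5.png",cv2.resize(im,None,fx=3,fy=3,interpolation=cv2.INTER_CUBIC))
E
```

```text
t 9.35 tcp [0.496  0.3479 0.1296] gap 0.0097 F [-0.2  0.9 -1.6] T [0.65 0.28 0.22]
yaw 6.73 tilt [-0.001   0.0001]
turn (deg, tool) [-0.05 -0.01 -0.07]
shift cm in current tool [ 0.02 -0.   -0.04]  in target tool [ 0.02 -0.   -0.04]
```

View pics/g_wrist.png

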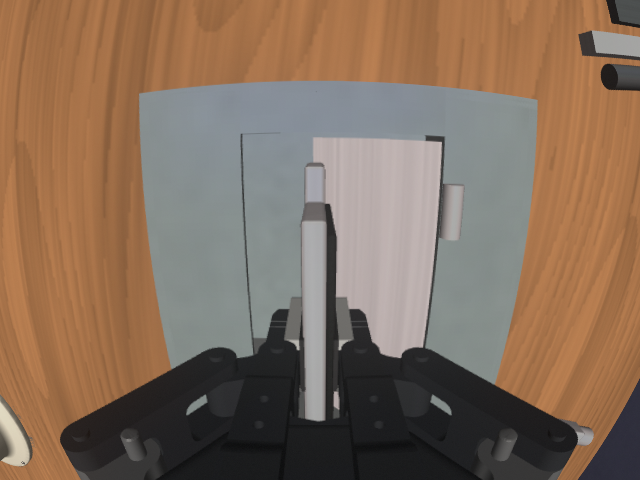

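View pics/crop5.png

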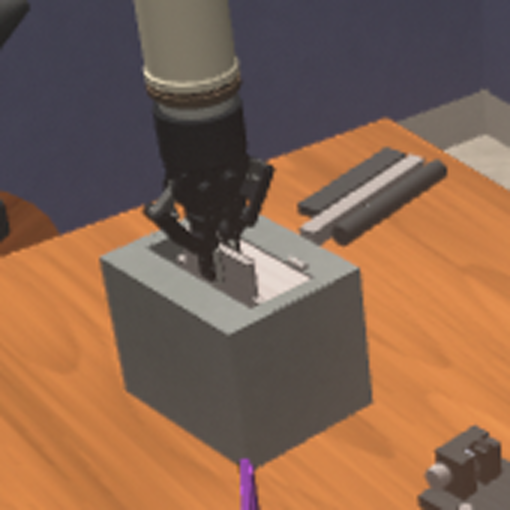

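The flap is pushed open and the pad is inside the mouth, near the free edge. I'll open the jaws partly so the fingers stay clear of the mouth edges.

Call:
carry_out:
  motion: "185 0 0 0 0 0 0; 185 0 0 0 0 0 0; 185 0 0 0 0 0 0; 185 0 0 0 0 0 0"

```text
time_s: 9.95
tcp_pos: [0.4983, 0.3496, 0.1335]
ee_rot: [[-0.117, 0.993, 0.005], [0.993, 0.117, 0.004], [0.003, 0.005, -1.0]]
wrist_force: [-1.1, -0.6, 1.4]
finger_gap: 0.0237
```

```bash
python3 - <<'E'
from h import *
o=grab("i",("wrist","side"))
to([.496,.348,.13],6.8)
im=o["side"]["color"][90:260,130:300,::-1]; cv2.imwrite("pics/crop6.png",cv2.resize(im,None,fx=3,fy=3,interpolation=cv2.INTER_CUBIC))
E
```

```text
t 10.05 tcp [0.4983 0.3497 0.1334] gap 0.0234 F [-2.  -1.   1.7] T [-0.13  0.23  0.02]
yaw 6.71 tilt [0.0046 0.0036]
turn (deg, tool) [ 0.29 -0.17 -0.09]
shift cm in current tool [-0.14 -0.25  0.34]  in target tool [-0.14 -0.25  0.34]
```

View pics/i_wrist.png

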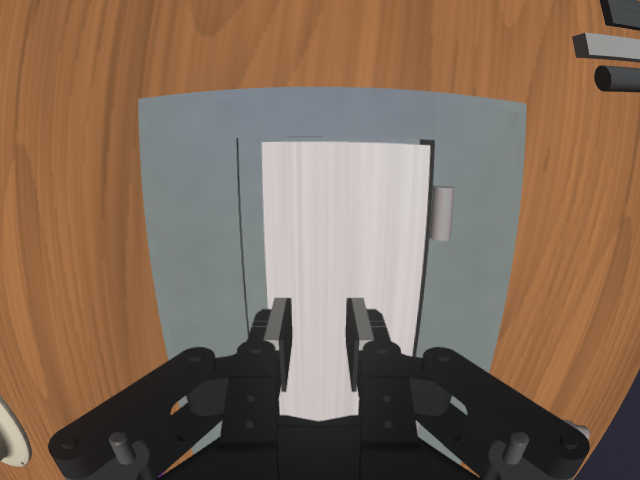

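The pad has dropped through, and the flap now rests only against the fingertips. I'll back out upward and check that it shuts.

Call:
carry_out:
  motion: "185 0 0 -2 0 0 0; 185 0 0 -3 0 0 0; 185 0 0 -4 0 0 0; 185 0 0 0 0 0 0"

```text
time_s: 10.55
tcp_pos: [0.4993, 0.3505, 0.2302]
ee_rot: [[-0.117, 0.993, 0.008], [0.993, 0.117, 0.006], [0.005, 0.009, -1.0]]
wrist_force: [0.4, 1.2, 0.2]
finger_gap: 0.0237
```

```bash
python3 - <<'E'
from h import *
o=grab("j",("wrist","scene"))
to([.494,-.360,.22],-10.8)
X=wcloud(o["wrist"]);m=(o["wrist"]["color"].min(-1)>170)&(X[...,2]>.05)&(X[...,2]<.18)
print("flap z",np.round(np.percentile(X[m][:,2],[1,10,50,90,99]),4),m.sum())
im=o["scene"]["color"][150:270,420:560,::-1]; cv2.imwrite("pics/crop7.png",cv2.resize(im,None,fx=4,fy=4,interpolation=cv2.INTER_CUBIC))
E
```

```text
t 10.65 tcp [0.4977 0.3486 0.2265] gap 0.0237 F [ 0.  -0.4 -1.1] T [0.04 0.03 0.07]
yaw 6.72 tilt [0.0032 0.0026]
turn (deg, tool) [ 0.18 -0.16 17.52]
shift cm in current tool [-70.33  -8.66   0.46]  in target tool [-69.67  12.91   0.65]
flap z [0.1469 0.1476 0.1485 0.1493 0.15  ] 19764
```

View pics/j_wrist.png

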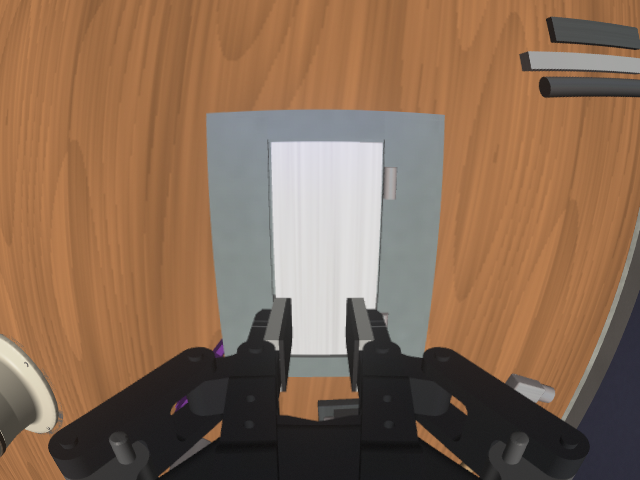

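The flap is shut: its face is level at z≈0.1485. Moving to the rack.

Call:
carry_out:
  motion: "185 -4 -0.5 0 0.2 0 0; 185 -6 -0.75 0 0 0 0; 185 -6 -0.75 0 0 0 0; 185 -6 -0.75 0 0 0 0; 185 -6 -0.75 0 0 0 0; 185 -6 -0.75 0 0 0 0; 185 -6 -0.75 0 0 0 0; 185 -5 -0.6 0 0 0 0"

```text
time_s: 11.65
tcp_pos: [0.4903, -0.1144, 0.2182]
ee_rot: [[-0.126, 0.992, -0.012], [0.992, 0.126, 0.004], [0.006, -0.011, -1.0]]
wrist_force: [1.8, 1.0, -0.2]
finger_gap: 0.0233
```

```bash
python3 - <<'E'
from h import *
to([.498,-.360,.2],-10.8)
E
```

```text
t 11.65 tcp [ 0.4903 -0.1144  0.2182] gap 0.0233 F [ 1.8  1.  -0.2] T [ 0.   -0.11  0.01]
yaw 7.24 tilt [-0.0117  0.0043]
turn (deg, tool) [-0.68 -0.23 18.04]
shift cm in current tool [-24.48  -2.31   1.71]  in target tool [-23.98   5.36   1.82]
```

Call:
carry_out:
  motion: "120 -5 -0.5 0 -0.6 -0.2 0; 120 -5 -0.5 0 0 0 0; 120 -5 -0.5 0 0 0 0; 120 -5 -0.5 0 0 0 8; 120 -3 0.2 0 0 0 9; 120 0 0 0 0 0 0; 120 0 0 0 0 0 0"

```text
time_s: 12.52
tcp_pos: [0.4892, -0.3565, 0.2097]
ee_rot: [[0.185, 0.983, -0.013], [0.983, -0.185, 0.007], [0.005, -0.014, -1.0]]
wrist_force: [0.6, 0.6, 0.2]
finger_gap: 0.0451
```

```bash
cat > look.py <<'E'
from h import *
import sys
o=grab(sys.argv[1],("wrist",))
P=wcloud(o["wrist"]).reshape(-1,3); P=P[np.isfinite(P).all(1)]
for lo,hi in ((.074,.09),(.008,.016),(.026,.034)):
    for Q in comps(P,lo,hi,.35,.7,-.6,-.2,100): print(lo,len(Q),rect(Q),np.round(Q.mean(0),4))
to([.494,-.3605,.12],-10.8)
E
python3 look.py k
```

```text
0.074 1657 (array([ 424.2, -344.1]), 69.4, 16.7, 80.56) [ 0.4247 -0.3433  0.0801]
0.074 2344 (array([ 494. , -359.1]), 99.8, 15.4, 79.36) [ 0.4941 -0.356   0.0804]
0.074 3054 (array([ 563. , -372.6]), 128.9, 17.3, 79.85) [ 0.5624 -0.3693  0.0801]
0.008 10575 (array([ 476.4, -357.8]), 161.8, 126.7, -9.6) [ 0.4886 -0.3546  0.0115]
0.026 698 (array([ 436.9, -338.5]), 83.7, 17.7, 88.25) [ 0.4367 -0.3466  0.0294]
0.026 139 (array([ 475.2, -474.8]), 24.9, 10.6, -72.96) [ 0.4751 -0.4729  0.0315]
0.026 557 (array([ 479.7, -358.1]), 59.6, 8.0, 80.11) [ 0.4798 -0.3578  0.0293]
0.026 514 (array([ 506.8, -362.8]), 60.2, 7.3, 79.08) [ 0.5069 -0.3623  0.0293]
0.026 134 (array([ 507.3, -235.9]), 21.3, 9.4, 69.85) [ 0.5067 -0.2395  0.0327]
0.026 836 (array([ 549.9, -370.2]), 155.1, 12.1, 79.92) [ 0.5504 -0.3685  0.0295]
t 12.57 tcp [ 0.489  -0.3565  0.2097] gap 0.0451 F [-0.2  0.4  0.4] T [-0.03 -0.   -0.07]
yaw -10.66 tilt [-0.0129  0.0069]
turn (deg, tool) [-0.8  -0.25  0.14]
shift cm in current tool [-0.34  0.69  8.96]  in target tool [-0.3   0.56  8.97]
```

View pics/k_wrist.png

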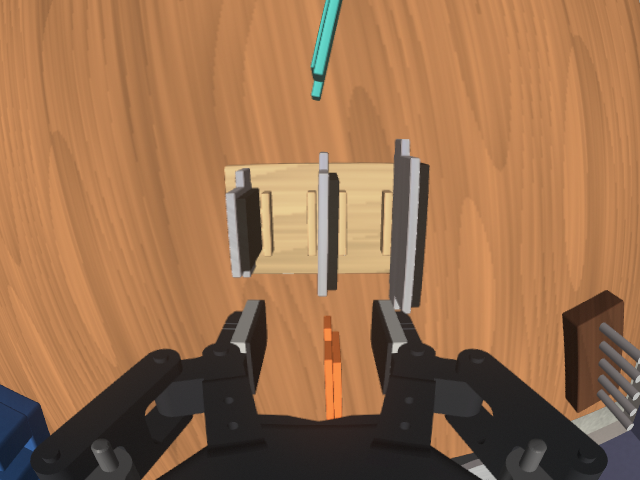

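The wrist view shows three pads in the rack. The middle one, with its top edge at columns 318–340 and rows 150–295, measures 100 mm, and its dark lining is on the right (+x). The orange decoy is beyond it at (333,370). I'll descend on the middle pad with the jaws at 45 mm.

Call:
carry_out:
  motion: "120 -0.3 0.55 2 -0.8 -0.2 0; 120 0 0 2.5 0 0 0; 120 0 0 2.5 0 0 0; 120 0 0 1.5 0 0 0; 120 0 0 0 0 0 0; 120 0 0 0 0 0 0"

```text
time_s: 13.32
tcp_pos: [0.4971, -0.3527, 0.1242]
ee_rot: [[0.17, 0.985, 0.003], [0.985, -0.17, 0.002], [0.003, 0.003, -1.0]]
wrist_force: [0.1, -0.8, 0.1]
finger_gap: 0.045
```

```bash
python3 look.py l; python3 -c "
from h import *
to([.494,-.3598,.034],-10.5)"
```

```text
0.074 2973 (array([ 424.5, -344.9]), 70.2, 16.7, 80.55) [ 0.4253 -0.3425  0.0799]
0.074 4374 (array([ 494.1, -359. ]), 100.1, 16.3, 79.04) [ 0.4946 -0.3544  0.0803]
0.074 4538 (array([ 564.2, -364.5]), 112.5, 17.1, 80.02) [ 0.5646 -0.3566  0.08  ]
0.008 15797 (array([ 478.9, -357.4]), 162.6, 117.6, -6.64) [ 0.4901 -0.3499  0.0115]
0.026 1251 (array([ 436.7, -337.9]), 84.6, 20.3, -89.18) [ 0.4366 -0.3445  0.0294]
0.026 244 (array([ 475. , -475.3]), 25.7, 12.7, -74.43) [ 0.4758 -0.4733  0.0315]
0.026 956 (array([ 479.3, -357.9]), 59.9, 8.5, 80.07) [ 0.4798 -0.3564  0.0292]
0.026 888 (array([ 507.1, -362.9]), 60.0, 8.2, 80.0) [ 0.5073 -0.3629  0.0293]
0.026 267 (array([ 509.7, -229.2]), 35.8, 10.5, 68.45) [ 0.5077 -0.2384  0.0324]
0.026 1360 (array([ 553.5, -351.9]), 118.4, 12.1, 79.47) [ 0.5517 -0.3625  0.0294]
t 13.38 tcp [ 0.497  -0.3527  0.1243] gap 0.0451 F [0.4 0.4 0.2] T [0.09 0.08 0.01]
yaw -9.79 tilt [0.0034 0.0024]
turn (deg, tool) [ 0.17 -0.17  1.01]
shift cm in current tool [-0.82 -0.17  0.42]  in target tool [-0.82 -0.15  0.43]
t 13.38 tcp [ 0.497  -0.3527  0.1243] gap 0.0451 F [0.4 0.4 0.2] T [0.09 0.08 0.01]
yaw -9.79 tilt [0.0034 0.0024]
turn (deg, tool) [ 0.17 -0.17  0.71]
shift cm in current tool [-0.78 -0.21  9.02]  in target tool [-0.75 -0.17  9.03]
```

View pics/l_wrist.png

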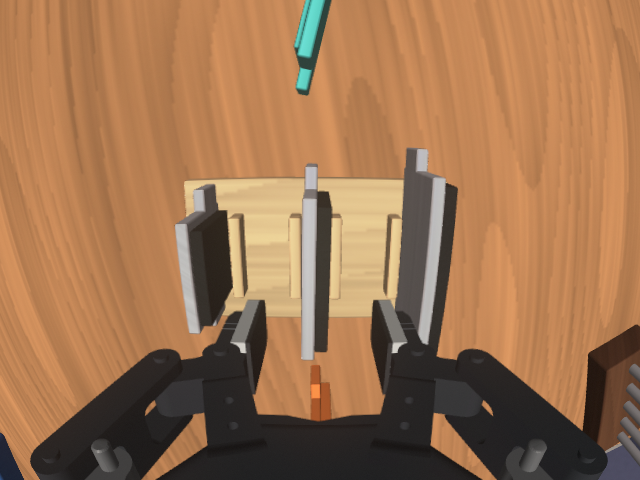

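Call:
carry_out:
  motion: "120 -0.75 -0.2 1.5 0.2 -0.2 0.7; 120 0 0 2 0 0 0; 120 0 0 2 0 0 0; 120 0 0 0 0 0 0; 120 0 0 0 0 0 0"

```text
time_s: 14.0
tcp_pos: [0.494, -0.3638, 0.0687]
ee_rot: [[0.186, 0.983, 0.002], [0.983, -0.186, -0.005], [-0.004, 0.003, -1.0]]
wrist_force: [0.3, -0.3, -0.2]
finger_gap: 0.0455
```

```bash
python3 -c "
from h import *
to([.4941,-.3594,.034],-10.5)"
```

```text
t 14.0 tcp [ 0.494  -0.3638  0.0687] gap 0.0455 F [ 0.3 -0.3 -0.2] T [0.   0.02 0.01]
yaw -10.72 tilt [ 0.0018 -0.0049]
turn (deg, tool) [ 0.16  0.26 -0.22]
shift cm in current tool [ 0.45 -0.09  3.47]  in target tool [ 0.44 -0.07  3.47]
```

Call:
carry_out:
  motion: "120 0.4 -0.1 1.5 0.15 0.25 -0.2; 120 0 0 1.5 0 0 0; 120 0 0 0.3 0 0 0; 120 0 0 0 0 0 0; 120 0 0 0 0 0 0"

```text
time_s: 14.62
tcp_pos: [0.4945, -0.3601, 0.0345]
ee_rot: [[0.182, 0.983, 0.001], [0.983, -0.182, -0.001], [-0.001, 0.002, -1.0]]
wrist_force: [-0.1, 0.8, 0.3]
finger_gap: 0.0451
```

```bash
python3 -c "
from h import *
to([.4941,-.3594,.034],-10.5)"
```

```text
t 14.62 tcp [ 0.4945 -0.3601  0.0345] gap 0.0451 F [-0.1  0.8  0.3] T [ 0.01 -0.03 -0.01]
yaw -10.51 tilt [ 0.0014 -0.0009]
turn (deg, tool) [ 0.09  0.04 -0.01]
shift cm in current tool [ 0.06 -0.05  0.05]  in target tool [ 0.06 -0.05  0.05]
```

Well aligned. Closing.

Call:
carry_out:
  motion: "255 0 0 0 0 0 0; 255 0 0 0 0 0 0; 255 0 0 0 0 0 0; 255 0 0 0 0 0 0; 255 0 0 0 0 0 0"
  force: 60

```text
time_s: 15.25
tcp_pos: [0.4948, -0.3604, 0.0352]
ee_rot: [[0.183, 0.983, 0.002], [0.983, -0.183, -0.002], [-0.001, 0.002, -1.0]]
wrist_force: [0.7, 0.4, -1.2]
finger_gap: 0.0152
```

```bash
python3 -c "
from h import *
to([.4941,-.3594,.034],-10.5)"
```

```text
t 15.25 tcp [ 0.4948 -0.3604  0.0352] gap 0.0152 F [ 0.7  0.4 -1.2] T [ 0.03 -0.02  0.01]
yaw -10.52 tilt [ 0.0022 -0.0016]
turn (deg, tool) [ 0.14  0.07 -0.02]
shift cm in current tool [ 0.08 -0.08  0.12]  in target tool [ 0.08 -0.08  0.12]
```

Call:
carry_out:
  motion: "255 0 0 0 0 0 0; 255 0 0 -1 0 0 0; 255 0 0 -2 0 0 0; 255 0 0 -3 0 0 0; 255 0 0 -4 0 0 0; 255 0 0 -3 0 0 0; 255 0 0 0 0 0 0; 255 0 0 0 0 0 0"
  force: 100

```text
time_s: 16.25
tcp_pos: [0.4922, -0.3586, 0.1714]
ee_rot: [[0.182, 0.983, -0.001], [0.983, -0.182, 0.001], [0.0, -0.001, -1.0]]
wrist_force: [-0.4, 0.1, -5.0]
finger_gap: 0.015
```

```bash
python3 - <<'E'
from h import *
o=grab("m",("wrist","scene"))
to([.5914,.0243,.14],9.15)
P=wcloud(o["wrist"]); z=manip.observe()["tcp_pos"]; print(z)
P=P.reshape(-1,3); P=P[np.isfinite(P).all(1)]
zt=z[2]-.0232+.070
for Q in comps(P,zt-.006,zt+.006,.35,.7,-.6,-.2,60): print(len(Q),rect(Q),np.round(Q.mean(0),4))
E
```

```text
t 16.35 tcp [ 0.4923 -0.3586  0.171 ] gap 0.0145 F [ 0.8 -0.8 -5.5] T [ 0.    0.   -0.01]
yaw -10.5 tilt [-0.0014  0.0009]
turn (deg, tool) [ -0.08  -0.05 -19.65]
shift cm in current tool [39.45  2.77  3.12]  in target tool [36.23 15.87  3.1 ]
[ 0.49231472 -0.35861491  0.17095809]
11297 (array([ 493.2, -346.6]), 64.0, 58.6, 40.75) [ 0.4949 -0.3423  0.2168]
```

View pics/m_wrist.png

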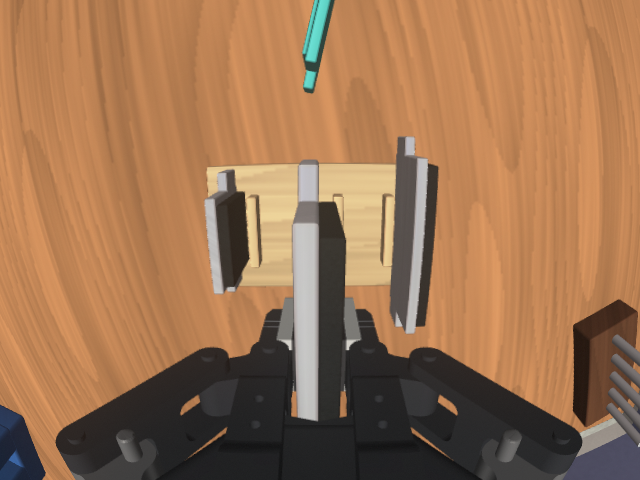

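View pics/m_scene.png

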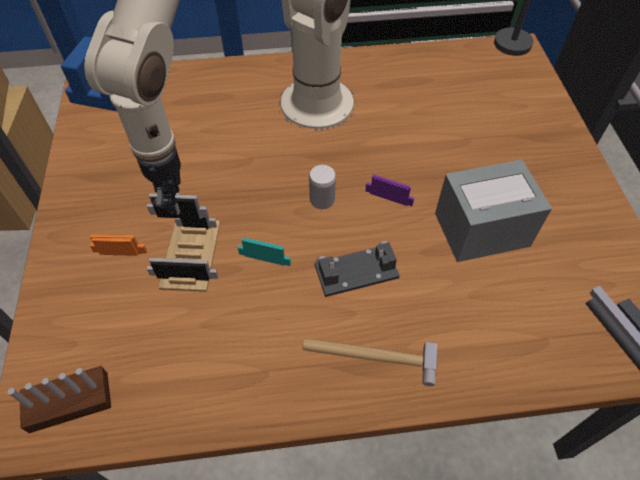

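The new pad is held (−5 N) with its lining on the +x side, and the other two pads are undisturbed. I'll compare its position in the jaws with the worn pad's, in the wrist-camera frame, to get the insertion offsets.

```bash
python3 - <<'E'
from h import *
def camcl(c):
    c=dict(c); c["R"]=np.eye(3); c["t"]=np.zeros(3); return wcloud(c)
for t in ("e","f","m"):
    c=pickle.load(open(t+".pkl","rb"))["wrist"]; P=camcl(c)
    # top edge: depth of plate top
    for r in (175,190,215,230,250,280,300,330,360): 
        row=P[r]; d=c["depth"][r]; 
        j=np.where((d>.02)&(d<.19)&(abs(np.arange(640)-318)<40))[0]
        if len(j): print(t,r,j.min(),j.max(),"x",np.round(row[j.min(),0]*1000,1),np.round(row[j.max(),0]*1000,1),"y",np.round(np.median(row[j,1])*1000,1),"z",np.round(row[j,2].min()*1000,1))
    d=c["depth"]
    for nm,cols in (("ear/steel",(306,318)),):
        for cc in range(*cols,3):
            rr=np.where((d[100:300,cc]>.02)&(d[100:300,cc]<.2))[0]+100
            k=rr[0]; 
            # top edge start: where depth jumps toward camera
            dd=d[rr,cc]; jump=rr[np.argmax(-np.diff(dd))+1]
            print(t,cc,"ear end row",k,np.round(P[k,cc]*1000,1),"top end row",jump,np.round(P[jump,cc]*1000,1))
E
```

```text
e 175 303 324 x -6.0 2.1 y -27.8 z 140.1
e 190 304 324 x -5.6 2.2 y -22.3 z 141.5
e 215 302 331 x -5.6 4.9 y -10.6 z 119.7
e 230 301 334 x -5.2 5.2 y -5.2 z 108.8
e 250 301 335 x -5.3 5.1 y 0.8 z 110.3
e 280 302 335 x -5.1 5.2 y 10.1 z 113.7
e 300 291 346 x -11.1 11.1 y 16.9 z 115.8
e 330 279 357 x -14.4 14.1 y 28.4 z 119.0
e 360 279 357 x -11.8 11.3 y 37.7 z 105.1
e 306 ear end row 163 [ -5.5 -37.2 160.8] top end row 164 [ -5.2 -35.  153.2]
e 309 ear end row 162 [ -4.2 -38.1 162.8] top end row 163 [ -4.  -35.8 154.9]
e 312 ear end row 162 [ -2.9 -37.8 161.7] top end row 165 [ -2.5 -32.4 143.5]
e 315 ear end row 162 [ -1.6 -38.1 163. ] top end row 163 [ -1.5 -35.9 155.3]
f 175 303 324 x -6.0 2.1 y -27.8 z 139.7
f 190 304 324 x -5.6 2.2 y -22.2 z 142.0
f 215 302 331 x -5.7 4.9 y -10.6 z 119.9
f 230 301 334 x -5.3 5.2 y -5.2 z 108.7
f 250 301 335 x -5.3 5.0 y 0.8 z 110.4
f 280 302 335 x -5.1 5.2 y 10.1 z 113.7
f 300 291 346 x -11.1 11.2 y 17.0 z 115.8
f 330 279 357 x -14.5 14.3 y 28.4 z 119.3
f 360 279 357 x -11.6 11.5 y 37.1 z 105.4
f 306 ear end row 100 [ -6.4 -75.6 180.5] top end ro
[... 240 characters left out ...]
[ -1.6 -37.9 162.2]
m 175 298 318 x -7.7 -0.2 y -27.1 z 135.5
m 190 298 318 x -7.8 -0.2 y -21.6 z 137.6
m 215 295 338 x -7.4 7.4 y -10.2 z 114.1
m 230 292 342 x -7.6 7.5 y -5.0 z 105.0
m 250 293 345 x -7.5 7.9 y 0.8 z 107.2
m 280 293 344 x -7.7 7.8 y 9.9 z 109.4
m 300 284 353 x -13.8 13.9 y 16.4 z 110.5
m 330 279 357 x -13.8 13.4 y 26.7 z 114.7
m 360 279 357 x -11.7 11.5 y 37.4 z 105.7
m 306 ear end row 159 [ -5.5 -38.7 159.6] top end row 161 [ -5.2 -36.3 153.2]
m 309 ear end row 159 [ -4.2 -38.8 160. ] top end row 161 [ -4.  -36.1 152.5]
m 312 ear end row 159 [ -2.8 -38.7 159.4] top end row 162 [ -2.6 -34.4 146.9]
m 315 ear end row 159 [ -1.5 -38.6 159.3] top end row 161 [ -1.5 -36.1 152.4]
```

```bash
python3 - <<'E'
from h import *
def camcl(c):
    c=dict(c); c["R"]=np.eye(3); c["t"]=np.zeros(3); return wcloud(c)
s=manip.observe(); Rt=np.array(s["ee_rot"]); pt=np.array(s["tcp_pos"])
cm=pickle.load(open("m.pkl","rb"))["wrist"]; Rc=np.array(cm["R"]); tc=np.array(cm["t"])
for t in ("e","f","m"):
    c=pickle.load(open(t+".pkl","rb"))["wrist"]; P=camcl(c).reshape(-1,3); P=P[np.isfinite(P).all(1)]
    T=((P-tc)@Rc-pt)@Rt*1000   # tool frame mm
    ztop=-70+ (27 if t!="m" else 23.2)
    zear=ztop+36
    A=T[(abs(T[:,2]-ztop)<4)&(abs(T[:,1])<12)&(T[:,0]>15)&(T[:,0]<90)]
    B=T[(abs(T[:,2]-zear)<4)&(abs(T[:,1])<12)&(T[:,0]>50)&(T[:,0]<90)]
    for nm,Q in (("top",A),("ear",B)):
        print(t,nm,len(Q),"x max pct",np.round(np.percentile(Q[:,0],[0,50,97,99,100]),1),"y",np.round(np.percentile(Q[:,1],[1,50,99]),1),"z med",np.round(np.median(Q[:,2]),1))
E
```

```text
e top 3480 x max pct [15.  33.4 49.3 49.8 50.3] y [-5.7 -0.9  4.9] z med -42.4
e ear 773 x max pct [50.  57.1 63.6 63.9 64. ] y [-6.4 -2.2  1.7] z med -6.6
f top 3476 x max pct [15.  33.4 49.3 49.8 50.2] y [-5.7 -0.9  4.9] z med -42.4
f ear 771 x max pct [50.  57.1 63.6 63.9 64.1] y [-6.4 -2.2  1.7] z med -6.7
m top 5337 x max pct [15.  33.4 50.  50.8 51.5] y [-8.1 -1.1  7.4] z med -45.7
m ear 837 x max pct [50.  57.5 64.7 64.9 65. ] y [-8.6 -4.4 -0.6] z med -10.5
```

New pad offset in the jaws: about +1 mm along its length, and the steel mid-plane is 2.3–2.5 mm off centre, as expected from the thicker lining. Insertion TCP ≈ (0.5913, 0.0236), yaw 9.15°, with home at z≈0.038. Carrying it over.

Call:
carry_out:
  motion: "255 4 0.3 -1 0 0 0; 255 6 0.4 0 0 0 0; 255 6 0.4 0 0 0 0; 255 6 0.4 0 0 0 0; 255 6 0.4 0 0 0 0; 255 6 0.4 0 0 0 -8; 255 4 0.7 0 0 0 -8; 255 0 0 0 0 0 -3"

```text
time_s: 17.35
tcp_pos: [0.5822, 0.0226, 0.1688]
ee_rot: [[-0.154, 0.988, -0.019], [0.988, 0.155, 0.007], [0.01, -0.018, -1.0]]
wrist_force: [1.0, -0.6, -5.3]
finger_gap: 0.0149
```

```bash
python3 -c "
from h import *
to([.5913,.0236,.14],9.15)"
```

```text
t 17.35 tcp [0.5822 0.0226 0.1688] gap 0.0149 F [ 1.  -0.6 -5.3] T [-0.04 -0.06  0.03]
yaw 8.9 tilt [-0.0188  0.007 ]
turn (deg, tool) [-1.   -0.57 -0.26]
shift cm in current tool [-0.07  0.96  2.87]  in target tool [-0.05  0.91  2.88]
```

Call:
carry_out:
  motion: "255 0 0.9 1.5 -1 -0.5 -0.25; 255 0 0 1 0 0 0; 255 0 0 0 0 0 0; 255 0 0 0 0 0 0"

```text
time_s: 17.85
tcp_pos: [0.5879, 0.0246, 0.1386]
ee_rot: [[-0.161, 0.987, -0.009], [0.987, 0.161, 0.001], [0.003, -0.008, -1.0]]
wrist_force: [0.3, -1.0, -5.4]
finger_gap: 0.0144
```

```bash
python3 -c "
from h import *
to([.5913,.0236,.09],9.15)"
```

```text
t 17.85 tcp [0.5879 0.0246 0.1386] gap 0.0144 F [ 0.3 -1.  -5.4] T [-0.   -0.05  0.01]
yaw 9.25 tilt [-0.0086  0.0013]
turn (deg, tool) [-0.47 -0.15  0.1 ]
shift cm in current tool [-0.16  0.37  4.86]  in target tool [-0.15  0.33  4.86]
```

Call:
carry_out:
  motion: "255 -0.15 0.35 2 -0.5 -0.15 0.1; 255 0 0 1.5 0 0 0; 255 0 0 1 0 0 0; 255 0 0 0 0 0 0; 255 0 0 0 0 0 0"

```text
time_s: 18.48
tcp_pos: [0.5928, 0.0221, 0.0941]
ee_rot: [[-0.156, 0.988, 0.003], [0.988, 0.156, -0.0], [-0.001, 0.003, -1.0]]
wrist_force: [0.7, -0.1, -4.1]
finger_gap: 0.0151
```

```bash
python3 -c "
from h import *
to([.5913,.0236,.09],9.15)"
```

```text
t 18.48 tcp [0.5928 0.0221 0.0941] gap 0.0151 F [ 0.7 -0.1 -4.1] T [ 0.01 -0.02 -0.02]
yaw 9.0 tilt [ 0.003  -0.0005]
turn (deg, tool) [ 0.17  0.06 -0.15]
shift cm in current tool [ 0.17 -0.13  0.41]  in target tool [ 0.17 -0.13  0.41]
```

Call:
carry_out:
  motion: "255 0.15 -0.13 0.5 0.17 0.05 -0.15; 255 0 0 0.4 0 0 0; 255 0 0 0 0 0 0; 255 0 0 0 0 0 0"

```text
time_s: 18.98
tcp_pos: [0.592, 0.0237, 0.0856]
ee_rot: [[-0.159, 0.987, 0.002], [0.987, 0.159, 0.0], [-0.0, 0.002, -1.0]]
wrist_force: [0.1, 0.1, -4.8]
finger_gap: 0.0151
```

```bash
python3 - <<'E'
from h import *
to([.5913,.0236,.08],9.15)
o=grab("n",("wrist","side","scene"))
im=o["wrist"]["color"][100:300,220:420,::-1]; a=cv2.resize(im,None,fx=3,fy=3,interpolation=cv2.INTER_CUBIC)
cv2.imwrite("pics/crop8.png",a)
P=wcloud(o["wrist"]).reshape(-1,3); P=P[np.isfinite(P).all(1)]
B=R_yaw(9.15); L=(P-[.587,.0239,0])@B*1000  # cols: y_b, x_b, -z
for z,nm in ((55,"abut"),):
    Q=L[(abs(-L[:,2]-z)<2.5)&(abs(L[:,0])<100)&(abs(L[:,1])<60)&(L[:,0]>45)]
    print("abut top y_b",np.round(np.percentile(Q[:,0],[.5,99.5]),1),"x_b",np.round(np.percentile(Q[:,1],[.5,99.5]),1))
zt=manip.observe()["tcp_pos"][2]*1000-23.2
for nm,z in (("padtop",zt+70),("ear",zt+34)):
    Q=L[(abs(-L[:,2]-z)<3)&(L[:,0]>(10 if nm=="padtop" else 51))&(L[:,0]<70)&(abs(L[:,1])<25)]
    print(nm,len(Q),"y_b",np.round(np.percentile(Q[:,0],[1,99,100]),1),"x_b",np.round(np.percentile(Q[:,1],[1,50,99]),1),"z",np.median(-Q[:,2]))
E
```

```text
t 18.98 tcp [0.592  0.0237 0.0856] gap 0.0151 F [ 0.1  0.1 -4.8] T [ 0.01 -0.01  0.  ]
yaw 9.17 tilt [0.0016 0.    ]
turn (deg, tool) [0.09 0.01 0.02]
shift cm in current tool [ 0.   -0.08  0.56]  in target tool [ 0.   -0.07  0.56]
abut top y_b [52.4 84. ] x_b [-24.8  24.6]
padtop 5235 y_b [10.3 49.8 50.3] x_b [-11.8   2.8  21. ] z 131.21548938068273
ear 724 y_b [51.2 64.1 64.2] x_b [-3.2  0.8  4.5] z 95.62538084758364
```

View pics/crop8.png

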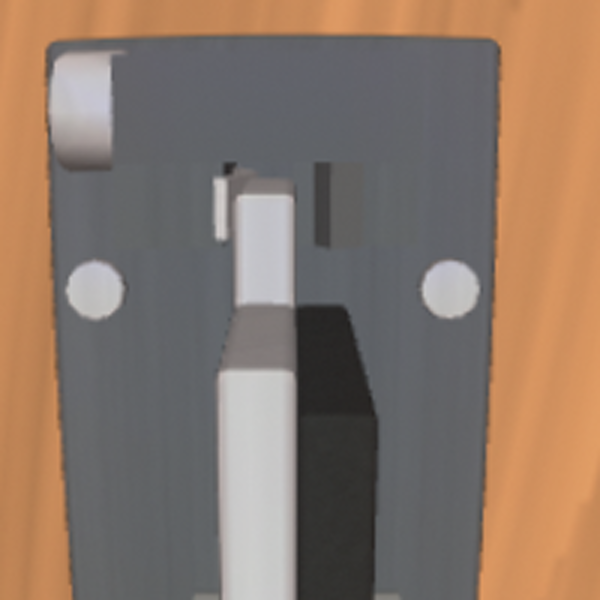

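The ear sits over the slot mouth at crop (265,240), between the clip at (220,207) and the wall at (322,205). In the bracket frame the ear spans x −3.2 to 4.5 mm and its end is at y=64.1 mm. After a −0.8 mm x trim I'll push down.

Call:
carry_out:
  motion: "255 0 -0.08 0.4 0.1 0 0; 255 0 0 0.4 0 0 0; 255 0 0 0.3 0 0 0; 255 0 0 0 0 0 0"
  force: 110

```text
time_s: 19.62
tcp_pos: [0.5911, 0.0234, 0.0737]
ee_rot: [[-0.159, 0.987, -0.0], [0.987, 0.159, -0.0], [-0.0, -0.001, -1.0]]
wrist_force: [0.8, 0.5, -5.9]
finger_gap: 0.015
```

```bash
python3 -c "
from h import *
to([.5913,.0236,.038],9.15)"
```

```text
t 19.62 tcp [0.5911 0.0234 0.0737] gap 0.015 F [ 0.8  0.5 -5.9] T [ 0.    0.01 -0.05]
yaw 9.16 tilt [-0.0005 -0.0004]
turn (deg, tool) [-0.03  0.02  0.01]
shift cm in current tool [0.01 0.03 3.57]  in target tool [0.01 0.03 3.57]
```

Call:
carry_out:
  motion: "255 0 0 0.4 0 0 0; 255 0 0 0.4 0 0 0; 255 0 0 0.4 0 0 0; 255 0 0 0 0 0 0"

```text
time_s: 20.12
tcp_pos: [0.5917, 0.0235, 0.0617]
ee_rot: [[-0.16, 0.987, 0.001], [0.987, 0.16, -0.001], [-0.001, 0.001, -1.0]]
wrist_force: [0.3, 0.2, -6.9]
finger_gap: 0.0149
```

```bash
python3 -c "
from h import *
to([.5913,.0236,.038],9.15)"
```

```text
t 20.12 tcp [0.5917 0.0235 0.0617] gap 0.0149 F [ 0.3  0.2 -6.9] T [ 0.04 -0.17  0.16]
yaw 9.2 tilt [ 0.0008 -0.0007]
turn (deg, tool) [0.04 0.05 0.05]
shift cm in current tool [ 0.02 -0.04  2.37]  in target tool [ 0.02 -0.04  2.37]
```

Call:
carry_out:
  motion: "255 0 0 0.4 0 0 0; 255 0 0 0.4 0 0 0; 255 0 0 0.4 0 0 0; 255 0 0 0 0 0 0"

```text
time_s: 20.62
tcp_pos: [0.5916, 0.0234, 0.0527]
ee_rot: [[-0.16, 0.987, 0.001], [0.987, 0.16, -0.002], [-0.002, 0.001, -1.0]]
wrist_force: [1.0, -0.7, -10.3]
finger_gap: 0.0147
```

```bash
python3 -c "
from h import *
to([.5913,.0236,.038],9.15)"
```

```text
t 20.62 tcp [0.5916 0.0234 0.0527] gap 0.0147 F [  1.   -0.7 -10.3] T [ 0.12 -0.39  0.18]
yaw 9.22 tilt [ 0.0009 -0.0023]
turn (deg, tool) [0.03 0.14 0.07]
shift cm in current tool [ 0.02 -0.03  1.47]  in target tool [ 0.02 -0.03  1.47]
```

Call:
carry_out:
  motion: "255 0 0 0.5 0 0 0; 255 0 0 0.5 0 0 0; 255 0 0 0.3 0 0 0"

```text
time_s: 21.0
tcp_pos: [0.5917, 0.0233, 0.0421]
ee_rot: [[-0.16, 0.987, 0.001], [0.987, 0.16, -0.004], [-0.004, 0.0, -1.0]]
wrist_force: [-5.6, -0.2, 8.8]
finger_gap: 0.0146
```

```bash
python3 -c "
from h import *
to([.5913,.0236,.038],9.15)"
```

```text
t 21.0 tcp [0.5917 0.0233 0.0421] gap 0.0146 F [-5.6 -0.2  8.8] T [-0.11  1.08  0.13]
yaw 9.22 tilt [ 0.0008 -0.0038]
turn (deg, tool) [0.01 0.22 0.07]
shift cm in current tool [ 0.03 -0.03  0.41]  in target tool [ 0.03 -0.03  0.41]
```

Call:
carry_out:
  motion: "255 0 0 0.4 0 0.2 0; 255 0 0 0.3 0 0 0"

```text
time_s: 21.25
tcp_pos: [0.5917, 0.0233, 0.0382]
ee_rot: [[-0.16, 0.987, -0.0], [0.987, 0.16, -0.002], [-0.002, -0.0, -1.0]]
wrist_force: [-12.3, -1.8, 30.9]
finger_gap: 0.0149
```

```bash
python3 -c "
from h import *
to([.5913,.0236,.038],9.15)"
```

```text
t 21.25 tcp [0.5917 0.0233 0.0382] gap 0.0149 F [-12.3  -1.8  30.9] T [-0.28  2.74  0.17]
yaw 9.22 tilt [-0.0001 -0.0018]
turn (deg, tool) [-0.02  0.1   0.07]
shift cm in current tool [ 0.03 -0.03  0.02]  in target tool [ 0.03 -0.03  0.02]
```

Vertical force rose to 31 N at TCP z=0.0382, which is the expected home height. I'll relax and measure.

Call:
carry_out:
  motion: "255 0 0 0 0 0 0"

```text
time_s: 21.38
tcp_pos: [0.5916, 0.0233, 0.0384]
ee_rot: [[-0.16, 0.987, 0.0], [0.987, 0.16, -0.002], [-0.002, -0.0, -1.0]]
wrist_force: [0.7, -0.3, -10.2]
finger_gap: 0.0148
```

```bash
cat > chk.py <<'E'
from h import *
import sys
to([.5913,.0236,.038],9.15)
o=grab(sys.argv[1],("wrist","side","scene"))
B=R_yaw(9.15)
for n in o:
    X=wcloud(o[n]) if n=="wrist" else cloud(o[n])
    P=X.reshape(-1,3); P=P[np.isfinite(P).all(1)]
    L=(P-[.587,.0239,0])@B*1000; yb,xb,zb=L[:,0],L[:,1],-L[:,2]
    m=(abs(xb-4)<14)&(abs(yb)<48)&(zb>76)&(zb<92); 
    if n=="wrist":
        for a,b in ((-48,-30),(-30,-12),(12,30),(30,48)):
            k=m&(yb>a)&(yb<b)
            # upper steel face
            if k.sum()>20: print(n,"top z in y",a,b,np.round(np.percentile(zb[k],[50,80,95]),2),"x",np.round(np.percentile(xb[k&(zb>81)],[1,50,99]),1))
        for sg in (1,-1):
            k=(sg*yb>53)&(sg*yb<63)&(abs(xb)<6)&(zb>40)&(zb<60); 
            if k.sum()>20: print(n,"ear",sg,"z",np.round(np.percentile(zb[k],[20,50,80]),2),"x",np.round(np.percentile(xb[k],[2,98]),1),"yend",np.round((sg*yb[k]).max(),1))
        Q=L[(abs(zb-55)<2.5)&(abs(yb)<100)&(abs(xb)<60)&(abs(yb)>45)]; print("abut z",np.median(-Q[:,2]))
    else:
        for a,b in ((-48,-20),(20,48)):
            k=m&(yb>a)&(yb<b)
            if k.sum()>5: print(n,a,b,k.sum(),np.round(np.percentile(zb[k],[50,90,98]),1))
E
python3 chk.py p
```

```text
t 21.38 tcp [0.5916 0.0233 0.0384] gap 0.0148 F [  0.7  -0.3 -10.2] T [ 0.12 -0.31  0.13]
yaw 9.22 tilt [ 0.0001 -0.0019]
turn (deg, tool) [-0.01  0.11  0.07]
shift cm in current tool [ 0.03 -0.03  0.04]  in target tool [ 0.03 -0.03  0.04]
wrist top z in y -30 -12 [83.11 84.48 85.1 ] x [-3.7  4.6 12.2]
wrist top z in y 12 30 [83.36 84.59 85.28] x [-8.9  4.1 12.2]
wrist top z in y 30 48 [83.52 84.58 85.21] x [-3.5  3.5 11.8]
wrist ear 1 z [47.25 48.41 49.66] x [-5.8  5.9] yend 63.0
abut z 54.46605662358738
side -48 -20 58 [82.4 86.3 87.3]
scene -48 -20 100 [83.9 86.7 87.6]
scene 20 48 74 [83.6 86.5 88.7]
```

View pics/p_wrist.png

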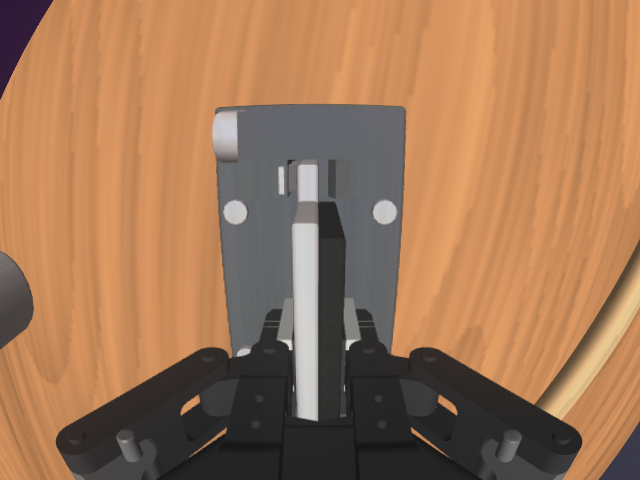

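The steel top edge reads about 84.5–85 mm with the lining at +x, so it looks home. I'll release, back off and verify.

Call:
carry_out:
  motion: "255 0 0 0.3 0 0.1 0; 110 0 0 0 0 0 0; 110 0 0 0 0 0 0; 110 0 0 0 0 0 0; 110 0 0 0 0 0 0"

```text
time_s: 22.15
tcp_pos: [0.5946, 0.0237, 0.0391]
ee_rot: [[-0.159, 0.987, 0.004], [0.987, 0.159, -0.0], [-0.001, 0.004, -1.0]]
wrist_force: [0.2, -0.0, 0.4]
finger_gap: 0.0483
```

```bash
python3 chk.py q; sed 's/o=grab(sys.argv\[1\],("wrist","side","scene"))/o=pickle.load(open("b.pkl","rb"))/' chk.py > chkb.py; echo worn; python3 chkb.py
```

```text
t 22.15 tcp [0.5946 0.0237 0.0391] gap 0.0483 F [ 0.2 -0.   0.4] T [ 0.02  0.   -0.01]
yaw 9.16 tilt [ 0.0042 -0.0004]
turn (deg, tool) [0.24 0.06 0.01]
shift cm in current tool [ 0.04 -0.33  0.11]  in target tool [ 0.04 -0.33  0.11]
wrist top z in y -30 -12 [82.97 84.39 84.93] x [-3.6  4.8 12.2]
wrist top z in y 12 30 [83.35 84.54 85.08] x [-3.6  4.1 12. ]
wrist top z in y 30 48 [83.45 84.55 85.12] x [-3.6  3.4 12. ]
wrist ear 1 z [47.42 48.4  49.66] x [-5.9  5.9] yend 63.0
abut z 54.47107547417317
side -48 -20 57 [82.4 86.4 87.5]
scene -48 -20 101 [83.3 87.3 88.9]
scene 20 48 64 [83.6 86.7 88. ]
worn
t 22.3 tcp [0.5944 0.0236 0.0391] gap 0.049 F [-0.6  0.  -0.8] T [0.02 0.05 0.04]
yaw 9.16 tilt [ 0.0039 -0.0005]
turn (deg, tool) [0.21 0.06 0.01]
shift cm in current tool [ 0.04 -0.31  0.11]  in target tool [ 0.04 -0.3   0.11]
wrist top z in y -48 -30 [84.09 84.73 85.23] x [-3.6  1.1  6.6]
wrist top z in y -30 -12 [84.01 84.7  85.23] x [-3.6  1.   6.4]
wrist top z in y 12 30 [84.02 84.73 85.34] x [-3.6  1.4  7.1]
wrist top z in y 30 48 [84.14 84.83 85.37] x [-4.2  0.7  6.3]
wrist ear 1 z [47.29 48.35 49.6 ] x [-5.5  5.6] yend 62.9
wrist ear -1 z [42.11 43.13 45.55] x [-5.8  0.4] yend 62.2
abut z 54.442047957998305
```

View pics/q_wrist.png

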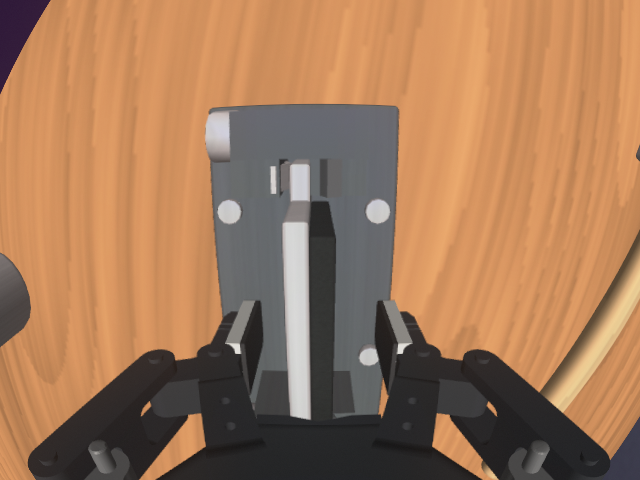

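Call:
carry_out:
  motion: "110 0 -0.3 -1 0 0 0; 110 0 0 -3 0 0 0; 110 0 0 -4 0 0 0; 110 0 0 -3 0 0 0; 110 0 0 0 0 0 0; 110 0 0 0 0 0 0"

```text
time_s: 23.05
tcp_pos: [0.5894, 0.0231, 0.1538]
ee_rot: [[-0.159, 0.987, 0.003], [0.987, 0.159, -0.001], [-0.001, 0.003, -1.0]]
wrist_force: [-0.7, -0.6, 0.2]
finger_gap: 0.0487
```

```bash
python3 chk.py r; python3 - <<'E'
from h import *
o=pickle.load(open("r.pkl","rb"))
im=o["scene"]["color"][170:310,80:560,::-1]; cv2.imwrite("pics/crop9.png",cv2.resize(im,None,fx=1.66,fy=1.66,interpolation=cv2.INTER_CUBIC))
a=cv2.resize(o["side"]["color"][215:300,250:360,::-1],None,fx=5,fy=5,interpolation=cv2.INTER_CUBIC)
cv2.imwrite("pics/crop10.png",a)
b=cv2.resize(o["wrist"]["color"][80:360,200:440,::-1],None,fx=2.1,fy=2.1,interpolation=cv2.INTER_CUBIC); cv2.imwrite("pics/crop11.png",b)
E
```

```text
t 23.05 tcp [0.5894 0.0231 0.1538] gap 0.0487 F [-0.7 -0.6  0.2] T [-0.06 -0.02  0.  ]
yaw 9.18 tilt [ 0.0028 -0.0008]
turn (deg, tool) [0.15 0.07 0.03]
shift cm in current tool [ 0.03  0.17 11.58]  in target tool [ 0.02  0.2  11.58]
wrist top z in y -48 -30 [83.35 84.49 85.17] x [-3.3  3.3 12. ]
wrist top z in y -30 -12 [83.15 84.48 85.14] x [-3.2  4.5 12.2]
wrist top z in y 12 30 [83.23 84.53 85.19] x [-3.6  3.7 11.7]
wrist top z in y 30 48 [83.42 84.54 85.26] x [-3.5  3.7 12.1]
wrist ear 1 z [47.5  48.56 49.8 ] x [-5.6  6. ] yend 62.9
wrist ear -1 z [43.25 44.94 47.43] x [-5.7  5.9] yend 62.9
abut z 54.43500419497656
side -48 -20 58 [82.  86.  87.1]
side 20 48 52 [82.2 86.4 87.7]
scene -48 -20 102 [83.2 86.7 88.2]
scene 20 48 92 [82.8 86.4 88.2]
```

View pics/crop9.png

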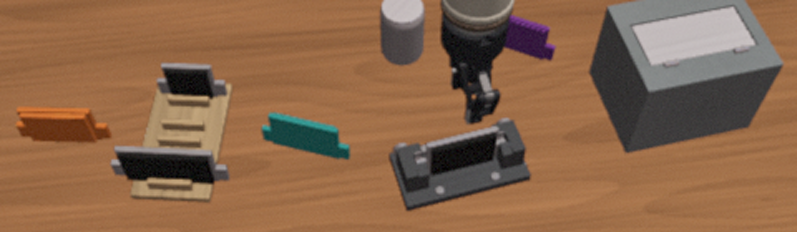

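View pics/crop10.png

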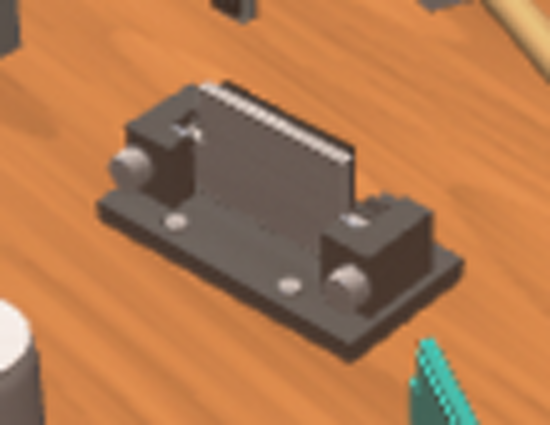

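View pics/crop11.png

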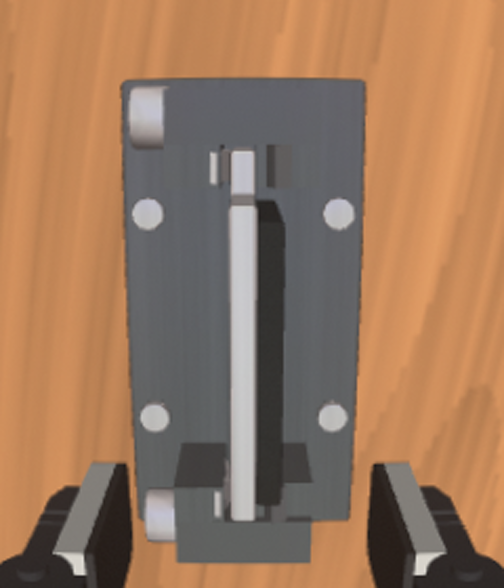

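```bash
python3 - <<'E'
from h import *
B=R_yaw(9.15)
for t in ("b","r"):
    P=wcloud(pickle.load(open(t+".pkl","rb"))["wrist"]).reshape(-1,3); P=P[np.isfinite(P).all(1)]
    L=(P-[.587,.0239,0])@B*1000; yb,xb,zb=L[:,0],L[:,1],-L[:,2]
    for a,b in ((-48,-30),(-30,0),(0,30),(30,48)):
        k=(xb>-2.5)&(xb<2.5)&(yb>a)&(yb<b)&(zb>76)&(zb<92); print(t,a,b,k.sum(),np.round(np.percentile(zb[k],[20,50,80]),2))
c=pickle.load(open("r.pkl","rb"))["scene"];X=cloud(c);m=(X[...,2]>.1)&(X[...,2]<.17)&(X[...,1]>.2)&(c["color"].min(-1)>170)
print("flap z",np.round(np.percentile(X[m][:,2],[5,50,95]),4))
E
```

```text
b -48 -30 187 [83.94 84.5  84.99]
b -30 0 340 [83.8  84.39 84.89]
b 0 30 366 [83.85 84.37 84.89]
b 30 48 241 [83.91 84.47 85.1 ]
r -48 -30 168 [83.86 84.44 85.05]
r -30 0 328 [83.77 84.36 84.94]
r 0 30 379 [83.88 84.49 85.01]
r 30 48 264 [83.86 84.47 85.01]
flap z [0.1458 0.149  0.1522]
```

The steel top heights match the worn pad's within 0.1 mm along the full length. The flap is shut, the other items are untouched, and the gripper is clear, so I'll hand in.

```bash
python3 -c "
from h import *
print(manip.job_done())"
```

```text
the job is handed in; nothing more can be done
None
```

The job is done and handed in at about 23 s. The worn pad is in the scrap box with the flap shut, and the 128 mm new pad from the rack's middle bay is home in the bracket with its lining facing +x. The gripper is open and clear.

**Last checks:**
- **New pad:** its steel top edge sits within about 0.1 mm of where the worn pad's was, along the whole length. Both ears are in their slots. The final push peaked at 31 N.
- **Flap:** it is level, at z of about 0.149 m.
- **Everything else:** in the last scene view the other two pads, the tin and the look-alikes stand where they were. I did not check the hammer again in that last view, but nothing reached near it.

**What failed or disagreed:**
- **First grasp slipped:** it pinched only the worn pad's top edge and came off, leaving the pad seated. The fingertips turned out to stand about 9 mm behind the reported TCP when shut, not 25 mm ahead as described. I corrected for this and the second pull worked.
- **Wrist force reading:** during insertion it briefly read about −10 N (downward) between pushes, more than the pad's 5 N weight. I took it as friction.

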